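# Heft the pantry tins and load the stand heaviest first

## Robot

A 6-joint arm with a two-finger parallel gripper is mounted at the origin on the work surface. World frame = base frame: x ahead of the robot, y to its left, z up, the work surface at z = 0. Lengths are in m, angles in rad, forces in N, time in s.
With the tool pointing down it reaches from about 0.25 to 0.775 m from the base axis. Payload 4 kg.
Tool frame: the origin (TCP) lies at the very end of the fingers, on their centre line; the grasp point (between the pads) lies 19 mm behind it (robot.hold_point_z is the distance from the TCP to the grasp point, in m); z points along the fingers, y is the line along which they close (so a half turn about z gives the same grasp; the last joint's range is limited). The gripper opens to 94 mm and grips with 3 to 60 N. Pads are 16 mm wide; open, the fingers measure 119 mm over their backs; the gripper's body (75 mm by 177 mm) begins 78 mm behind the grasp point.
Start: joints at [-1.389, 0.087, 1.371, -0, 1.684, -0.103], TCP at [0.155, -0.528, 0.206] pointing down, gripper open.
Joint ranges: [-3.1, 3.1], [-0.76, 2.03], [0.27, 2.55], [-1.08, 4.22], [0.17, 2.65], [-2.57, 2.57]. Speed limits (rad/s): [2.79, 2.79, 3.14, 3.14, 3.14, 3.14].

## Interface

Orientations are given as [roll, pitch, yaw] about the fixed x, y, z axes, in that order (R = Rz(yaw) Ry(pitch) Rx(roll)).
In Python, from bench import robot gives the robot as it stands.
- The arm moves only by the tool carry_out, never from a script. Its argument "steps" is a list of rows, each a list of 3 entries, a list of its own where there are three numbers: the shift along the tool's x, y, z in m, then the turn about the tool's z in units of 10 degrees (1.0 is 10 degrees), then the closure, from -1 (fully open) to 1 (shut). In form: [[[tx, ty, tz], roll, jaw], ...]. A call has 1 to 10 rows; each row is the pose to reach, as a shift and turn from the pose commanded when the call began, along the tool's axes at that moment; what a row does not reach only later rows make up. A row lasts 1/8 s, in which the tool goes at most 62.5 mm and 10.7 degrees, less where a joint would pass 70% of its speed; a pose out of reach is approached as far as the arm can. A call with a gripper value outside its range is refused whole. The fingers move at their own pace and stop on an object; the grip force is fixed at half the most. Time passes only in rows, so rows that repeat a pose let the fingers close. It gives the time, the measured TCP pose, the force, the opening and the grip force at its end, in the units of the state.
- robot.get_obs(): the state, without advancing time (a new reading comes with each control period).
- robot.snapshot(name): name is "scene" or "top" or "wrist"; returns a dict with "image" (420x560x3 uint8, red, green, blue), "z_map" (420x560 float32, m along the optical axis (not along the pixel's ray), 0 where there is no reading), "mtx" (3x3 intrinsics, pixels), "R" (3x3) and "t" (3): a world point X has camera coordinates R X + t. Camera axes: x right, y down, z forward; pixel columns grow to the right and rows downward; lengths in m; the calibration is good to about 2 mm. A picture is of the moment at which its call begins.
- robot.close_job(): hands the job in; it is judged then, once.
The state is a dict: "time": time; "joint_positions": joint angles; "qvel": joint speeds; "joint_torque": joint torques, N m; "tool_pos": TCP position; "ee_rot": TCP orientation; "wrist_force": force on the tool from outside, world axes, zero at the start; "wrist_torque": the same for the moment, N m; "width": finger opening in m; "finger_force": force on a finger pad.
Only numpy, scipy, OpenCV 4.12 (cv2) and the standard library are available. Lean on these libraries where they do the work, as an engineer would, in place of code of your own. Each camera call takes 0.05 s, during which the arm holds its last target. There are 200 camera calls.

## Task

Swing the lid of the long steel chest up and over past upright so that it stays open by itself, and leave it open. Heft the three or four look-alike tins inside to judge their weights, then load them on the stepped stand, right way up, each lying fully in a place of its own: the heaviest first and the next heaviest after it, both on the lower shelf, and only then the rest on the upper shelf. Leave the tumbler, rice bowl, spoon and soap bottle where they are.

Things in the scene. Friction and masses are not known exactly. Their poses are not given: they have to be found in the camera images.
- chest: long low stainless chest, fixed, 150 deep (own x) by 440 wide (own y) by 65 high, walls and floor 5 thick, origin at the centre of its underside, front towards own -x. Inside, the tins lie side by side, lengthwise along the chest's x, at four places 100 apart (own y = -150, -50, 50, 150; some empty), on the floor between flat ribs 10 high that leave 5 of play each side; 40 clear between neighbours, 35 between the end tins and the walls
- lid (a joint): angle of the chest's flat lid (6 thick, 0.35 kg), hinged along the far (+x of chest) upper edge: 0 shut, 1.57 upright, 1.85 rests fully back against its stop. No spring or friction to speak of: it falls shut from below 1.55 and falls open past 1.6
- lid_hinge (a point): middle of the hinge line, 68 above the counter and 75 behind the chest's centre; the line runs along the chest's y; it does not move with the lid
- lid_tab (a point): grip point on the tab in the middle of the lid's front edge, 180 from the hinge line, moves with the lid. The tab is 30 wide (chest y), 10 thick and sticks out 50 from the lid's edge (28 from the edge to this point); pinched across its 30 mm width it can turn between the fingers as the lid swings
- stand: stepped two-tier steel stand, fixed, 280 deep (own x) by 186 wide (own y), origin at the centre of its foot on the counter. The lower shelf (own x -140 to 0) has its plate 20 above the counter, the upper shelf (own x 0 to 140) is set behind it, not over it, its plate 110 above the counter. Each shelf has two places side by side, 100 apart, each for one tin lengthwise along the stand's x: 130 by 70 inside, bounded by lips 10 high, with a flat rib 30 wide between the two
- low_1 (a point): place on the lower shelf, +y side of the stand: where the centre of a tin comes to be when it lies in it (22 above the plate)
- low_2 (a point): place on the lower shelf, -y side of the stand: where the centre of a tin comes to be when it lies in it (22 above the plate)
- up_1 (a point): place on the upper shelf, +y side of the stand: where the centre of a tin comes to be when it lies in it (22 above the plate)
- up_2 (a point): place on the upper shelf, -y side of the stand: where the centre of a tin comes to be when it lies in it (22 above the plate)
- low_shelf (a point): middle of the lower shelf, half-way between its two places, at the same height as their points
- tin_a_mid (a point): one of three or four look-alike closed flat steel tins, 120 long (own x), 60 wide (own y), 44 high (own z, lid up); point at its centre, 22 above its underside. Absent in some starts. Weighs 0.10 to 0.60 kg, which cannot be seen and is drawn anew at each start
- tin_b_mid (a point): one of three or four look-alike closed flat steel tins, 120 long (own x), 60 wide (own y), 44 high (own z, lid up); point at its centre, 22 above its underside. Absent in some starts. Weighs 0.10 to 0.60 kg, which cannot be seen and is drawn anew at each start
- tin_c_mid (a point): one of three or four look-alike closed flat steel tins, 120 long (own x), 60 wide (own y), 44 high (own z, lid up); point at its centre, 22 above its underside. Absent in some starts. Weighs 0.10 to 0.60 kg, which cannot be seen and is drawn anew at each start
- tin_d_mid (a point): one of three or four look-alike closed flat steel tins, 120 long (own x), 60 wide (own y), 44 high (own z, lid up); point at its centre, 22 above its underside. Absent in some starts. Weighs 0.10 to 0.60 kg, which cannot be seen and is drawn anew at each start
- tumbler: glass tumbler, 68 across, 110 high, origin at the centre of its underside; leave it alone
- bowl: blue plastic rice bowl, 116 across, 55 high, origin at the centre of its underside; leave it alone
- spoon: white ceramic soup spoon, 140 long, lying on the counter; leave it alone
- soap: clear bottle of dish soap, 64 across, 190 high, origin at the centre of its underside; leave it alone

How it is judged:
On the way, in this order (a step that is already met when the one before it is completed fails the run):
1. the lid stands open past upright by itself, not held (value of joint lid above 1.6 rad and contact force between lid and the arm below 0.3 N and contact force between lid and the fingers below 0.3 N), for 0.4 s.
2. the heaviest tin (differences under 50 g are let pass) lies alone on the stand, let go, on its lower shelf (distance between each of tin_a_mid, tin_b_mid, tin_c_mid, tin_d_mid and up_1 above 0.06 m and distance between each of tin_a_mid, tin_b_mid, tin_c_mid, tin_d_mid and up_2 above 0.06 m and contact force between each of tin_a, tin_b, tin_c, tin_d and the fingers below 0.2 N and (distance between any of tin_a_mid, tin_b_mid, tin_c_mid, tin_d_mid and low_1 below 0.016 m or distance between any of tin_a_mid, tin_b_mid, tin_c_mid, tin_d_mid and low_2 below 0.016 m) and (distance between each of tin_a_mid, tin_b_mid, tin_c_mid, tin_d_mid and low_1 above 0.06 m or distance between each of tin_a_mid, tin_b_mid, tin_c_mid, tin_d_mid and low_2 above 0.06 m) and not (((distance between tin_a_mid and low_shelf below 0.09 m and contact force between tin_a and anything else below 1.5 N) or (distance between tin_b_mid and low_shelf below 0.09 m and contact force between tin_b and anything else below 1.5 N) or (distance between tin_c_mid and low_shelf below 0.09 m and contact force between tin_c and anything else below 1.5 N) or (distance between tin_d_mid and low_shelf below 0.09 m and contact force between tin_d and anything else below 1.5 N)) and ((distance between tin_a_mid and low_shelf above 0.09 m and contact force between tin_a and anything else above 2 N) or (distance between tin_b_mid and low_shelf above 0.09 m and contact force between tin_b and anything else above 2 N) or (distance between tin_c_mid and low_shelf above 0.09 m and contact force between tin_c and anything else above 2 N) or (distance between tin_d_mid and low_shelf above 0.09 m and contact force between tin_d and anything else above 2 N))) and not (((distance between tin_a_mid and low_shelf below 0.09 m and contact force between tin_a and anything else below 2 N) or (distance between tin_b_mid and low_shelf below 0.09 m and contact force between tin_b and anything else below 2 N) or (distance between tin_c_mid and low_shelf below 0.09 m and contact force between tin_c and anything else below 2 N) or (distance between tin_d_mid and low_shelf below 0.09 m and contact force between tin_d and anything else below 2 N)) and ((distance between tin_a_mid and low_shelf above 0.09 m and contact force between tin_a and anything else above 2.5 N) or (distance between tin_b_mid and low_shelf above 0.09 m and contact force between tin_b and anything else above 2.5 N) or (distance between tin_c_mid and low_shelf above 0.09 m and contact force between tin_c and anything else above 2.5 N) or (distance between tin_d_mid and low_shelf above 0.09 m and contact force between tin_d and anything else above 2.5 N))) and not (((distance between tin_a_mid and low_shelf below 0.09 m and contact force between tin_a and anything else below 2.5 N) or (distance between tin_b_mid and low_shelf below 0.09 m and contact force between tin_b and anything else below 2.5 N) or (distance between tin_c_mid and low_shelf below 0.09 m and contact force between tin_c and anything else below 2.5 N) or (distance between tin_d_mid and low_shelf below 0.09 m and contact force between tin_d and anything else below 2.5 N)) and ((distance between tin_a_mid and low_shelf above 0.09 m and contact force between tin_a and anything else above 3 N) or (distance between tin_b_mid and low_shelf above 0.09 m and contact force between tin_b and anything else above 3 N) or (distance between tin_c_mid and low_shelf above 0.09 m and contact force between tin_c and anything else above 3 N) or (distance between tin_d_mid and low_shelf above 0.09 m and contact force between tin_d and anything else above 3 N))) and not (((distance between tin_a_mid and low_shelf below 0.09 m and contact force between tin_a and anything else below 3 N) or (distance between tin_b_mid and low_shelf below 0.09 m and contact force between tin_b and anything else below 3 N) or (distance between tin_c_mid and low_shelf below 0.09 m and contact force between tin_c and anything else below 3 N) or (distance between tin_d_mid and low_shelf below 0.09 m and contact force between tin_d and anything else below 3 N)) and ((distance between tin_a_mid and low_shelf above 0.09 m and contact force between tin_a and anything else above 3.5 N) or (distance between tin_b_mid and low_shelf above 0.09 m and contact force between tin_b and anything else above 3.5 N) or (distance between tin_c_mid and low_shelf above 0.09 m and contact force between tin_c and anything else above 3.5 N) or (distance between tin_d_mid and low_shelf above 0.09 m and contact force between tin_d and anything else above 3.5 N))) and not (((distance between tin_a_mid and low_shelf below 0.09 m and contact force between tin_a and anything else below 3.5 N) or (distance between tin_b_mid and low_shelf below 0.09 m and contact force between tin_b and anything else below 3.5 N) or (distance between tin_c_mid and low_shelf below 0.09 m and contact force between tin_c and anything else below 3.5 N) or (distance between tin_d_mid and low_shelf below 0.09 m and contact force between tin_d and anything else below 3.5 N)) and ((distance between tin_a_mid and low_shelf above 0.09 m and contact force between tin_a and anything else above 4 N) or (distance between tin_b_mid and low_shelf above 0.09 m and contact force between tin_b and anything else above 4 N) or (distance between tin_c_mid and low_shelf above 0.09 m and contact force between tin_c and anything else above 4 N) or (distance between tin_d_mid and low_shelf above 0.09 m and contact force between tin_d and anything else above 4 N))) and not (((distance between tin_a_mid and low_shelf below 0.09 m and contact force between tin_a and anything else below 4 N) or (distance between tin_b_mid and low_shelf below 0.09 m and contact force between tin_b and anything else below 4 N) or (distance between tin_c_mid and low_shelf below 0.09 m and contact force between tin_c and anything else below 4 N) or (distance between tin_d_mid and low_shelf below 0.09 m and contact force between tin_d and anything else below 4 N)) and ((distance between tin_a_mid and low_shelf above 0.09 m and contact force between tin_a and anything else above 4.5 N) or (distance between tin_b_mid and low_shelf above 0.09 m and contact force between tin_b and anything else above 4.5 N) or (distance between tin_c_mid and low_shelf above 0.09 m and contact force between tin_c and anything else above 4.5 N) or (distance between tin_d_mid and low_shelf above 0.09 m and contact force between tin_d and anything else above 4.5 N))) and not (((distance between tin_a_mid and low_shelf below 0.09 m and contact force between tin_a and anything else below 4.5 N) or (distance between tin_b_mid and low_shelf below 0.09 m and contact force between tin_b and anything else below 4.5 N) or (distance between tin_c_mid and low_shelf below 0.09 m and contact force between tin_c and anything else below 4.5 N) or (distance between tin_d_mid and low_shelf below 0.09 m and contact force between tin_d and anything else below 4.5 N)) and ((distance between tin_a_mid and low_shelf above 0.09 m and contact force between tin_a and anything else above 5 N) or (distance between tin_b_mid and low_shelf above 0.09 m and contact force between tin_b and anything else above 5 N) or (distance between tin_c_mid and low_shelf above 0.09 m and contact force between tin_c and anything else above 5 N) or (distance between tin_d_mid and low_shelf above 0.09 m and contact force between tin_d and anything else above 5 N))) and not (((distance between tin_a_mid and low_shelf below 0.09 m and contact force between tin_a and anything else below 5 N) or (distance between tin_b_mid and low_shelf below 0.09 m and contact force between tin_b and anything else below 5 N) or (distance between tin_c_mid and low_shelf below 0.09 m and contact force between tin_c and anything else below 5 N) or (distance between tin_d_mid and low_shelf below 0.09 m and contact force between tin_d and anything else below 5 N)) and ((distance between tin_a_mid and low_shelf above 0.09 m and contact force between tin_a and anything else above 5.5 N) or (distance between tin_b_mid and low_shelf above 0.09 m and contact force between tin_b and anything else above 5.5 N) or (distance between tin_c_mid and low_shelf above 0.09 m and contact force between tin_c and anything else above 5.5 N) or (distance between tin_d_mid and low_shelf above 0.09 m and contact force between tin_d and anything else above 5.5 N)))), for 0.2 s.
3. both places of the lower shelf hold a tin while the upper shelf is still empty (distance between any of tin_a_mid, tin_b_mid, tin_c_mid, tin_d_mid and low_1 below 0.016 m and distance between any of tin_a_mid, tin_b_mid, tin_c_mid, tin_d_mid and low_2 below 0.016 m and distance between each of tin_a_mid, tin_b_mid, tin_c_mid, tin_d_mid and up_1 above 0.06 m and distance between each of tin_a_mid, tin_b_mid, tin_c_mid, tin_d_mid and up_2 above 0.06 m), for 0.2 s.
At the end, for the whole second after the job is handed in: lid open beyond 1.6 rad; every tin present lies lid up (within 0.12 rad) in a place of the stand, its centre within 16 mm of that place's point; both places of the lower shelf are taken; no tin on the upper shelf is heavier than one on the lower (differences under 50 g are let pass); all at rest (value of joint lid above 1.6 rad and distance between any of tin_a_mid, tin_b_mid, tin_c_mid, tin_d_mid and low_1 below 0.016 m and distance between any of tin_a_mid, tin_b_mid, tin_c_mid, tin_d_mid and low_2 below 0.016 m and angle between each of tin_a_mid, tin_b_mid, tin_c_mid, tin_d_mid's own z axis and vertical below 0.12 rad and linear speed of each of tin_a, tin_b, tin_c, tin_d below 0.02 m/s and (distance between tin_a_mid and low_1 below 0.016 m or distance between tin_a_mid and low_2 below 0.016 m or distance between tin_a_mid and up_1 below 0.016 m or distance between tin_a_mid and up_2 below 0.016 m) and (distance between tin_b_mid and low_1 below 0.016 m or distance between tin_b_mid and low_2 below 0.016 m or distance between tin_b_mid and up_1 below 0.016 m or distance between tin_b_mid and up_2 below 0.016 m) and (distance between tin_c_mid and low_1 below 0.016 m or distance between tin_c_mid and low_2 below 0.016 m or distance between tin_c_mid and up_1 below 0.016 m or distance between tin_c_mid and up_2 below 0.016 m) and (distance between tin_d_mid and low_1 below 0.016 m or distance between tin_d_mid and low_2 below 0.016 m or distance between tin_d_mid and up_1 below 0.016 m or distance between tin_d_mid and up_2 below 0.016 m) and not (((height (world z) of tin_a_mid below 0.085 m and contact force between tin_a and anything else below 1.5 N) or (height (world z) of tin_b_mid below 0.085 m and contact force between tin_b and anything else below 1.5 N) or (height (world z) of tin_c_mid below 0.085 m and contact force between tin_c and anything else below 1.5 N) or (height (world z) of tin_d_mid below 0.085 m and contact force between tin_d and anything else below 1.5 N)) and ((height (world z) of tin_a_mid above 0.085 m and contact force between tin_a and anything else above 2 N) or (height (world z) of tin_b_mid above 0.085 m and contact force between tin_b and anything else above 2 N) or (height (world z) of tin_c_mid above 0.085 m and contact force between tin_c and anything else above 2 N) or (height (world z) of tin_d_mid above 0.085 m and contact force between tin_d and anything else above 2 N))) and not (((height (world z) of tin_a_mid below 0.085 m and contact force between tin_a and anything else below 2 N) or (height (world z) of tin_b_mid below 0.085 m and contact force between tin_b and anything else below 2 N) or (height (world z) of tin_c_mid below 0.085 m and contact force between tin_c and anything else below 2 N) or (height (world z) of tin_d_mid below 0.085 m and contact force between tin_d and anything else below 2 N)) and ((height (world z) of tin_a_mid above 0.085 m and contact force between tin_a and anything else above 2.5 N) or (height (world z) of tin_b_mid above 0.085 m and contact force between tin_b and anything else above 2.5 N) or (height (world z) of tin_c_mid above 0.085 m and contact force between tin_c and anything else above 2.5 N) or (height (world z) of tin_d_mid above 0.085 m and contact force between tin_d and anything else above 2.5 N))) and not (((height (world z) of tin_a_mid below 0.085 m and contact force between tin_a and anything else below 2.5 N) or (height (world z) of tin_b_mid below 0.085 m and contact force between tin_b and anything else below 2.5 N) or (height (world z) of tin_c_mid below 0.085 m and contact force between tin_c and anything else below 2.5 N) or (height (world z) of tin_d_mid below 0.085 m and contact force between tin_d and anything else below 2.5 N)) and ((height (world z) of tin_a_mid above 0.085 m and contact force between tin_a and anything else above 3 N) or (height (world z) of tin_b_mid above 0.085 m and contact force between tin_b and anything else above 3 N) or (height (world z) of tin_c_mid above 0.085 m and contact force between tin_c and anything else above 3 N) or (height (world z) of tin_d_mid above 0.085 m and contact force between tin_d and anything else above 3 N))) and not (((height (world z) of tin_a_mid below 0.085 m and contact force between tin_a and anything else below 3 N) or (height (world z) of tin_b_mid below 0.085 m and contact force between tin_b and anything else below 3 N) or (height (world z) of tin_c_mid below 0.085 m and contact force between tin_c and anything else below 3 N) or (height (world z) of tin_d_mid below 0.085 m and contact force between tin_d and anything else below 3 N)) and ((height (world z) of tin_a_mid above 0.085 m and contact force between tin_a and anything else above 3.5 N) or (height (world z) of tin_b_mid above 0.085 m and contact force between tin_b and anything else above 3.5 N) or (height (world z) of tin_c_mid above 0.085 m and contact force between tin_c and anything else above 3.5 N) or (height (world z) of tin_d_mid above 0.085 m and contact force between tin_d and anything else above 3.5 N))) and not (((height (world z) of tin_a_mid below 0.085 m and contact force between tin_a and anything else below 3.5 N) or (height (world z) of tin_b_mid below 0.085 m and contact force between tin_b and anything else below 3.5 N) or (height (world z) of tin_c_mid below 0.085 m and contact force between tin_c and anything else below 3.5 N) or (height (world z) of tin_d_mid below 0.085 m and contact force between tin_d and anything else below 3.5 N)) and ((height (world z) of tin_a_mid above 0.085 m and contact force between tin_a and anything else above 4 N) or (height (world z) of tin_b_mid above 0.085 m and contact force between tin_b and anything else above 4 N) or (height (world z) of tin_c_mid above 0.085 m and contact force between tin_c and anything else above 4 N) or (height (world z) of tin_d_mid above 0.085 m and contact force between tin_d and anything else above 4 N))) and not (((height (world z) of tin_a_mid below 0.085 m and contact force between tin_a and anything else below 4 N) or (height (world z) of tin_b_mid below 0.085 m and contact force between tin_b and anything else below 4 N) or (height (world z) of tin_c_mid below 0.085 m and contact force between tin_c and anything else below 4 N) or (height (world z) of tin_d_mid below 0.085 m and contact force between tin_d and anything else below 4 N)) and ((height (world z) of tin_a_mid above 0.085 m and contact force between tin_a and anything else above 4.5 N) or (height (world z) of tin_b_mid above 0.085 m and contact force between tin_b and anything else above 4.5 N) or (height (world z) of tin_c_mid above 0.085 m and contact force between tin_c and anything else above 4.5 N) or (height (world z) of tin_d_mid above 0.085 m and contact force between tin_d and anything else above 4.5 N))) and not (((height (world z) of tin_a_mid below 0.085 m and contact force between tin_a and anything else below 4.5 N) or (height (world z) of tin_b_mid below 0.085 m and contact force between tin_b and anything else below 4.5 N) or (height (world z) of tin_c_mid below 0.085 m and contact force between tin_c and anything else below 4.5 N) or (height (world z) of tin_d_mid below 0.085 m and contact force between tin_d and anything else below 4.5 N)) and ((height (world z) of tin_a_mid above 0.085 m and contact force between tin_a and anything else above 5 N) or (height (world z) of tin_b_mid above 0.085 m and contact force between tin_b and anything else above 5 N) or (height (world z) of tin_c_mid above 0.085 m and contact force between tin_c and anything else above 5 N) or (height (world z) of tin_d_mid above 0.085 m and contact force between tin_d and anything else above 5 N))) and not (((height (world z) of tin_a_mid below 0.085 m and contact force between tin_a and anything else below 5 N) or (height (world z) of tin_b_mid below 0.085 m and contact force between tin_b and anything else below 5 N) or (height (world z) of tin_c_mid below 0.085 m and contact force between tin_c and anything else below 5 N) or (height (world z) of tin_d_mid below 0.085 m and contact force between tin_d and anything else below 5 N)) and ((height (world z) of tin_a_mid above 0.085 m and contact force between tin_a and anything else above 5.5 N) or (height (world z) of tin_b_mid above 0.085 m and contact force between tin_b and anything else above 5.5 N) or (height (world z) of tin_c_mid above 0.085 m and contact force between tin_c and anything else above 5.5 N) or (height (world z) of tin_d_mid above 0.085 m and contact force between tin_d and anything else above 5.5 N)))); the robot touches nothing.
It fails at once if the tumbler is shifted by more than 40 mm (distance of tumbler from where it was at the start of the episode above 0.04 m).
It fails at once if the bowl is shifted by more than 40 mm (distance of bowl from where it was at the start of the episode above 0.04 m).
It fails at once if the spoon is shifted by more than 40 mm (distance of spoon from where it was at the start of the episode above 0.04 m).
It fails at once if the soap is shifted by more than 40 mm (distance of soap from where it was at the start of the episode above 0.04 m).
Of tin_a, tin_b, tin_c, tin_d only 3 to 4 are there at a start; the rules pass over those that are not, and their reading is None.
At some moment in a run one of tin_a, tin_b, tin_c, tin_d may be knocked a few centimetres aside while the robot is not near it.
Once in a run the grip may slacken for a moment while it holds something.
It also fails if it takes over 210 s, if anything falls off the work surface, if the arm or the gripper's body presses on something with over 40 N, if the wrist force passes 120 N, or if a joint passes its speed limit or range.

## Working session

There is one attempt and no reset: what is moved stays moved. The work goes in short steps, Python scripts to look and compute and a tool call to move; the robot and the scene stay as the last step left them, time stands still between calls to the robot, and variables do not carry over. Pictures are saved under pics/ and viewed, at most 14 in all, crops included, and the job is handed in when it is done.

Besides the shell and the picture viewer there is one more tool, called by a JSON object that holds its "api" and its "payload". carry_out: Moves the arm, as the interface text tells. Its arguments: {"type":"object","properties":{"steps":{"type":"array","items":{"type":"array"}}},"required":["steps"]}

```bash
ls; mkdir -p pics; cat > h.py <<'E'
from bench import robot
import numpy as np, cv2
def snap(n,f=None):
    s=robot.snapshot(n)
    if f: cv2.imwrite('pics/'+f+'.png',s['image'][:,:,::-1])
    return s
def cloud(s):
    z=s['z_map'];K=s['mtx'];v,u=np.mgrid[:z.shape[0],:z.shape[1]]
    c=np.stack([(u-K[0,2])/K[0,0]*z,(v-K[1,2])/K[1,1]*z,z],-1)
    w=(c-s['t'])@s['R']; w[z<=0]=np.nan
    return w
def ray(s,u,v,h):
    d=s['R'].T@np.linalg.inv(s['mtx'])@np.array([u,v,1.]);o=-s['R'].T@s['t']
    return o+d*(h-o[2])/d[2]
def pix(s,X):
    c=s['R']@np.array(X)+s['t'];p=s['mtx']@c;return p[:2]/p[2]
E
python3 - <<'E'
from h import *
o=robot.get_obs();print(o)
for n in('scene','top'):
    s=snap(n,n+'0');print(n,-s['R'].T@s['t'])
E
```

```text
pics
{'time': 0.0, 'joint_positions': array([-1.38911472e+00,  8.79612839e-02,  1.37221231e+00, -1.35770794e-05,
        1.68361107e+00, -1.03140187e-01]), 'qvel': array([ 0.00094608, -0.00024023, -0.00038069,  0.00142879,  0.000564  ,
        0.00056635]), 'joint_torque': array([-1.60720036e-03, -3.40184605e+01, -3.02429509e+01,  7.16726203e-02,
        3.30432958e-02, -1.51693430e-04]), 'tool_pos': array([ 0.15441416, -0.52731594,  0.20432203]), 'ee_rot': array([-3.13941090e+00, -2.12261571e-04,  2.84820045e-01]), 'wrist_force': array([0.37363206, 0.47672874, 0.0140531 ]), 'wrist_torque': array([-0.01368617,  0.00699773,  0.03537076]), 'finger_force': 0.0, 'width': 0.09413140415393667}
scene [1.20881095 0.15918465 0.90338224]
top [0.39776298 0.0096896  1.23940741]
```

View pics/top0.png

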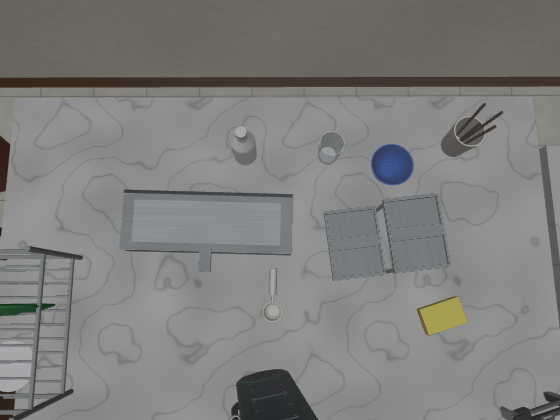

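View pics/scene0.png

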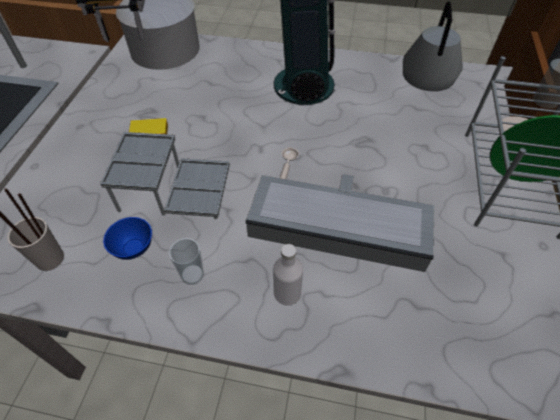

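The top view shows the chest with its lid shut at about (207,222) and its tab at (205,261), pointing to the robot. The stand is at about (386,237), lower shelf at (355,243) and upper shelf at (418,232). The spoon is at (272,295), the tumbler at (331,147), the bowl at (392,164) and the soap at (243,145). The scene view confirms which shelf is the upper one. Next I'll measure from the depth maps.

```bash
python3 - <<'E'
from h import *
s=snap('top');w=cloud(s)
print('base px',pix(s,[0,0,0]),'z table',np.nanmedian(w[330:380,150:220,2]))
sc=snap('scene');ws=cloud(sc)
def rect(w,x0,x1,y0,y1,lo,hi,lab):
    m=(w[...,0]>x0)&(w[...,0]<x1)&(w[...,1]>y0)&(w[...,1]<y1)&(w[...,2]>lo)&(w[...,2]<hi)
    p=w[m];r=cv2.minAreaRect(p[:,:2].astype(np.float32));print(lab,len(p),r,np.median(p[:,2]));return r
for n,c in(('top',w),('scene',ws)):
    a=c[...,0];print(n)
    rect(c,0.3,0.8,0,.7,.055,.085,'chest')
    rect(c,0.1,0.8,-.7,-.15,.1,.13,'upper')
    rect(c,0.1,0.8,-.45,-.02,.012,.04,'lower')
for nm,(u,v) in dict(tab=(205,262),bottle=(240,132),tumb=(331,147),bowl=(392,164),spoon=(272,312),spoonend=(273,270)).items():
    print(nm,w[v,u],np.round(w[v,u],3))
E
```

```text
base px [278.47124392 451.02250763] z table -4.6611039886857074e-05
top
chest 9842 ((0.5208832621574402, 0.356273889541626), (0.2960417568683624, 0.7525156736373901), 19.865951538085938) 0.07174803175463079
upper 4540 ((0.6190215349197388, -0.3465304970741272), (0.3615918755531311, 0.3906541168689728), 0.01418443862348795) 0.11151298723211203
lower 5332 ((0.5529438257217407, -0.28877583146095276), (0.46532168984413147, 0.4500071108341217), 71.01197814941406) 0.023114135288681198
scene
chest 9672 ((0.5365225076675415, 0.35965126752853394), (0.32633188366889954, 0.7499848008155823), 19.855548858642578) 0.07271946866421784
upper 3602 ((0.6197675466537476, -0.3434966802597046), (0.3601111173629761, 0.38695546984672546), 0.0004602310655172914) 0.11163544300345601
lower 4295 ((0.45006194710731506, -0.23537030816078186), (0.42918092012405396, 0.6996764540672302), 89.93770599365234) 0.023009119857644384
tab [0.46996595 0.18266868 0.07275479] [0.47  0.183 0.073]
bottle [0.77294403 0.08724133 0.19069283] [0.773 0.087 0.191]
tumb [ 0.79203236 -0.15512814  0.0103246 ] [ 0.792 -0.155  0.01 ]
bowl [ 0.74358806 -0.32653789  0.00313893] [ 0.744 -0.327  0.003]
spoon [3.41082706e-01 1.38791828e-02 3.39604289e-04] [0.341 0.014 0.   ]
spoonend [0.45058452 0.01040686 0.01693265] [0.451 0.01  0.017]
```

```bash
cat >> h.py <<'E'
def rect(w,seed,lo,hi,lab='',er=0):
    m=((w[...,2]>lo)&(w[...,2]<hi)).astype(np.uint8)
    if er: m=cv2.morphologyEx(m,cv2.MORPH_OPEN,np.ones((er,er)))
    n,l=cv2.connectedComponents(m)
    p=w[l==l[seed[1],seed[0]]] if m[seed[1],seed[0]] else w[:0].reshape(-1,3)
    r=cv2.minAreaRect(p[:,:2].astype(np.float32));b=cv2.boxPoints(r)
    print(lab,len(p),np.round(r[0],4),np.round(r[1],4),round(r[2],2),'z',round(float(np.median(p[:,2])),4))
    return p,r
E
python3 - <<'E'
from h import *
for n in('top','scene'):
    s=snap(n);w=cloud(s);print(n)
    f=lambda X:tuple(pix(s,X).astype(int))
    rect(w,f((.545,.183,.0715)),.06,.085,'chest+tab')
    rect(w,f((.545,.183,.0715)),.06,.085,'lid',13 if n=='top' else 17)
    rect(w,f((.53,-.20,.023)),.012,.04,'lower')
    rect(w,f((.55,-.34,.112)),.10,.13,'upper')
    rect(w,f((.53,-.20,.03)),.0265,.04,'lowlips')
    m=(w[...,2]>.06)&(w[...,2]<.085)&(abs(w[...,1]-.183)<.05)&(w[...,0]<.49)&(w[...,0]>.40)
    p=w[m];print('tab',p.min(0),p.max(0),np.median(p,0))
E
```

```text
top
chest+tab 10448 [0.5507 0.1828] [0.4418 0.2071] 87.97 z 0.0718
lid 9524 [0.5752 0.1815] [0.4395 0.1574] 87.86 z 0.0718
lower 3695 [ 0.5219 -0.2118] [0.1864 0.1512] 6.1 z 0.0216
upper 4274 [ 0.5363 -0.3456] [0.1865 0.1423] 6.29 z 0.1115
lowlips 1066 [ 0.5213 -0.2067] [0.1861 0.1409] 6.15 z 0.0301
tab [0.44721427 0.16989057 0.06648306] [0.48795625 0.20020433 0.07885079] [0.46739012 0.18433911 0.07271542]
scene
chest+tab 9720 [0.5533 0.1838] [0.4403 0.2097] 87.75 z 0.0727
lid 0 [0. 0.] [0. 0.] 0.0 z nan
lower 2999 [ 0.5251 -0.2116] [0.1895 0.1559] 5.99 z 0.0218
upper 3208 [ 0.539  -0.3436] [0.1912 0.1424] 6.19 z 0.1116
lowlips 951 [ 0.5246 -0.2048] [0.189 0.142] 6.08 z 0.0302
tab [0.4487395  0.17167591 0.07007946] [0.4899848  0.20168602 0.07723997] [0.47010527 0.18674656 0.07393761]
  return _methods._mean(a, axis=axis, dtype=dtype,
  ret = ret.dtype.type(ret / rcount)
```

```bash
cat >> h.py <<'E'
from scipy.spatial.transform import Rotation as Ro
YC,YS=-0.0375,1.678   # tool yaw over chest / over stand
C=np.array([.578,.1823]);cx=np.array([np.cos(YC),np.sin(YC)]);cy=np.array([-cx[1],cx[0]])
S=np.array([.5303,-.2752]);sx=np.array([.1071,-.9942]);sy=np.array([.9942,.1071])
P=dict(low_1=S-.07*sx+.05*sy,low_2=S-.07*sx-.05*sy,up_1=S+.07*sx+.05*sy,up_2=S+.07*sx-.05*sy)
TAB=C-.105*cx
def go(pts,yaw=None):
    o=robot.get_obs();R=Ro.from_euler('xyz',o['ee_rot']).as_matrix()
    y0=o['ee_rot'][2];print('t',round(o['time'],2),'tcp',np.round(o['tool_pos'],4),'rpy',np.round(o['ee_rot'],4),'F',np.round(o['wrist_force'],2),'w',round(o['width'],4),'ff',round(o['finger_force'],1))
    for p in pts:
        d=R.T@(np.array(p)-o['tool_pos'])
        t=0 if yaw is None else -np.degrees((yaw-y0+np.pi)%(2*np.pi)-np.pi)/10
        print('shift',np.round(d,4),'roll',round(t,3))
E
python3 - <<'E'
from h import *
print(TAB,P)
go([(*TAB,.20),(*TAB,.049)],YC)
E
```

```text
[0.47307382 0.18623658] {'low_1': array([ 0.572513, -0.200251]), 'low_2': array([ 0.473093, -0.210961]), 'up_1': array([ 0.587507, -0.339439]), 'up_2': array([ 0.488087, -0.350149])}
t 0.3 tcp [ 0.1545 -0.5277  0.2051] rpy [-3.1409e+00 -1.0000e-04  2.8480e-01] F [-0.13 -0.38 -0.11] w 0.0938 ff 0.0
shift [ 0.5063 -0.5956  0.0055] roll 1.847
shift [ 0.5063 -0.5955  0.1565] roll 1.847
```

{"api": "carry_out", "payload": {"steps": [[[0.02,-0.024,0],0.1,-1],[[0.055,-0.065,0],0.3,-1],[[0.095,-0.112,0],0.5,-1],[[0.135,-0.159,0],0.7,-1],[[0.175,-0.206,0],0.9,-1],[[0.215,-0.253,0],1.1,-1],[[0.255,-0.3,0],1.3,-1],[[0.295,-0.347,0],1.5,-1],[[0.33,-0.388,0],1.7,-1],[[0.355,-0.418,0],1.85,-1]]}}

```text
time: 1.55
tool_pos: [0.3782, -0.0248, 0.2057]
ee_rot: [3.142, -0.001, -0.037]
wrist_force: [0.2, -0.9, -0.7]
width: 0.0941
finger_force: 0.0
```

```bash
python3 -c "
from h import *
go([(*TAB,.16),(*TAB,.049)],YC)"
```

```text
t 1.55 tcp [ 0.3782 -0.0248  0.2057] rpy [ 3.1415e+00 -9.0000e-04 -3.6900e-02] F [ 0.21 -0.94 -0.7 ] w 0.0941 ff 0.0
shift [ 0.087  -0.2144  0.0457] roll 0.003
shift [ 0.0869 -0.2144  0.1567] roll 0.003
```

{"api": "carry_out", "payload": {"steps": [[[0.02,-0.05,0.01],0,-1],[[0.042,-0.1,0.02],0,-1],[[0.062,-0.15,0.03],0,-1],[[0.08,-0.195,0.04],0,-1],[[0.087,-0.213,0.045],0,-1],[[0.087,-0.213,0.06],0,-1],[[0.087,-0.213,0.06],0,-1],[[0.087,-0.213,0.06],0,-1]]}}

```text
time: 2.55
tool_pos: [0.4727, 0.1813, 0.1458]
ee_rot: [3.141, -0.0, -0.04]
wrist_force: [-0.2, 0.5, 0.3]
width: 0.0939
finger_force: 0.0
```

```bash
python3 - <<'E'
from h import *
s=snap('wrist','w1');print(-s['R'].T@s['t'])
w=cloud(s);m=(w[...,2]>.06)&(w[...,2]<.085)&(w[...,0]<.492)&(w[...,0]>.40)&(abs(w[...,1]-.186)<.06)
p=w[m];print(len(p),p.min(0),p.max(0),np.median(p,0))
go([(*TAB,.049)],YC)
E
```

```text
[0.54843527 0.17772475 0.32524102]
2520 [0.44670029 0.16950785 0.07020669] [0.49199031 0.20058213 0.07532831] [0.47092201 0.18506308 0.07322237]
t 2.6 tcp [0.4729 0.1814 0.1461] rpy [ 3.1415e+00 -1.1000e-03 -3.9900e-02] F [ 0.34 -0.23  0.02] w 0.0941 ff 0.0
shift [-0.0002 -0.0048  0.0971] roll -0.014
```

View pics/w1.png

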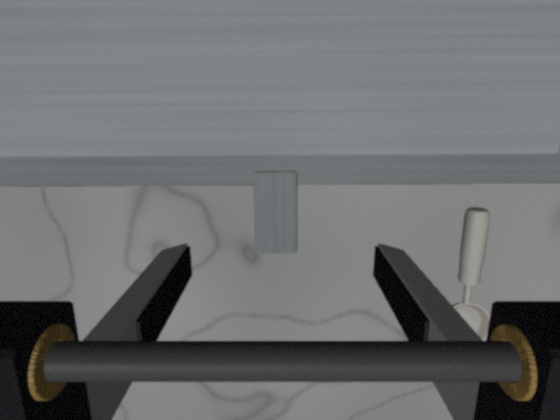

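The wrist view shows the tab at about (276,212), between the two fingers at columns 150–190 and 375–410. I'll descend and pinch it.

{"api": "carry_out", "payload": {"steps": [[[-0.001,-0.004,0.03],0,-1],[[-0.001,-0.004,0.07],0,-1],[[-0.001,-0.004,0.096],0,-1],[[-0.001,-0.004,0.096],0,0.2],[[-0.001,-0.004,0.096],0,1],[[-0.001,-0.004,0.096],0,1],[[-0.001,-0.004,0.096],0,1],[[-0.001,-0.004,0.096],0,1],[[-0.001,-0.004,0.096],0,1]]}}

```text
time: 3.72
tool_pos: [0.4721, 0.1867, 0.0496]
ee_rot: [-3.142, -0.0, -0.038]
wrist_force: [-0.6, -0.5, -0.2]
width: 0.0372
finger_force: 0.0
```

```bash
python3 - <<'E'
from h import *
a=np.array([.1,.25,.4,.55,.7,.85,1.0,1.15,1.3,1.45,1.57,1.7,1.75])
for t in a: print(t,'x',round(.18*(1-np.cos(t)),3),'z',round(-.18*np.sin(t),3))
go([(*TAB,.049)],YC)
E
```

```text
0.1 x 0.001 z -0.018
0.25 x 0.006 z -0.045
0.4 x 0.014 z -0.07
0.55 x 0.027 z -0.094
0.7 x 0.042 z -0.116
0.85 x 0.061 z -0.135
1.0 x 0.083 z -0.151
1.15 x 0.106 z -0.164
1.3 x 0.132 z -0.173
1.45 x 0.158 z -0.179
1.57 x 0.18 z -0.18
1.7 x 0.203 z -0.178
1.75 x 0.212 z -0.177
t 3.73 tcp [0.4721 0.1867 0.0496] rpy [-3.1416e+00 -3.0000e-04 -3.8000e-02] F [-0.56 -0.52 -0.24] w 0.0372 ff 0.0
shift [0.001  0.0004 0.0006] roll -0.003
```

{"api": "carry_out", "payload": {"steps": [[[0,0,0],0,1],[[0,0,0],0,1],[[0,0,0],0,1],[[0,0,0],0,1]]}}

```text
time: 4.22
tool_pos: [0.4719, 0.186, 0.0494]
ee_rot: [3.14, 0.0, -0.038]
wrist_force: [-0.8, -3.4, 2.0]
width: 0.0294
finger_force: 30.0
```

{"api": "carry_out", "payload": {"steps": [[[0.001,0,-0.012],0,1],[[0.002,0,-0.026],0,1],[[0.006,0,-0.045],0,1],[[0.01,0,-0.058],0,1],[[0.014,0,-0.07],0,1],[[0.027,0,-0.094],0,1],[[0.042,0,-0.116],0,1],[[0.061,0,-0.135],0,1],[[0.072,0,-0.144],0,1],[[0.083,0,-0.151],0,1]]}}

```text
time: 5.48
tool_pos: [0.5542, 0.1832, 0.2004]
ee_rot: [3.141, 0.004, -0.038]
wrist_force: [-0.3, -4.1, -4.6]
width: 0.0299
finger_force: 30.0
```

{"api": "carry_out", "payload": {"steps": [[[0.012,0,-0.007],0,1],[[0.023,0,-0.013],0,1],[[0.036,0,-0.018],0,1],[[0.049,0,-0.022],0,1],[[0.062,0,-0.025],0,1],[[0.075,0,-0.028],0,1],[[0.097,0,-0.029],0,1],[[0.12,0,-0.027],0,1],[[0.126,0,-0.026],0,1],[[0.126,0,-0.026],0,1]]}}

```text
time: 6.72
tool_pos: [0.681, 0.1788, 0.2273]
ee_rot: [-3.141, -0.001, -0.038]
wrist_force: [-0.9, -1.8, 1.4]
width: 0.029
finger_force: 30.0
```

{"api": "carry_out", "payload": {"steps": [[[0,0,0],0,0],[[0,0,0],0,-1],[[0,0,0],0,-1],[[0,0,0],0,-1],[[0,0,0],0,-1],[[0,0,-0.02],0,-1],[[0,0,-0.06],0,-1],[[0,0,-0.1],0,-1],[[-0.05,0,-0.1],0,-1],[[-0.1,0,-0.1],0,-1]]}}

```text
time: 7.98
tool_pos: [0.5809, 0.1826, 0.3262]
ee_rot: [-3.141, -0.0, -0.039]
wrist_force: [-1.4, -0.4, 0.4]
width: 0.0941
finger_force: 0.0
```

{"api": "carry_out", "payload": {"steps": [[[-0.06,0,0],0,-1],[[-0.12,0,0],0,-1],[[-0.18,0,0],0,-1],[[-0.23,0,0],0,-1],[[-0.23,0,0],0,-1]]}}

```text
time: 8.6
tool_pos: [0.3488, 0.1914, 0.3282]
ee_rot: [-3.14, -0.004, -0.036]
wrist_force: [-0.0, 1.0, -0.1]
width: 0.094
finger_force: 0.0
```

```bash
python3 - <<'E'
from h import *
s=snap('top','top1');w=cloud(s)
go([])
for k in(-150,-50,50,150):
    q=C+k/1000*cy;u,v=pix(s,(*q,.049)).astype(int);print(k,(u,v),w[v,u])
b=pix(s,(*(C+.26*cy),.05))
E
```

```text
t 8.65 tcp [0.3504 0.1914 0.3275] rpy [-3.1404 -0.0034 -0.0368] F [0.02 0.44 0.15] w 0.0941 ff 0.0
-150 (np.int64(264), np.int64(222)) [0.57521307 0.03322363 0.04619746]
-50 (np.int64(226), np.int64(221)) [0.57870473 0.13343648 0.04610677]
50 (np.int64(188), np.int64(220)) [0.58158809 0.23275328 0.04991522]
150 (np.int64(150), np.int64(219)) [0.58500928 0.33222845 0.05012758]
```

View pics/top1.png

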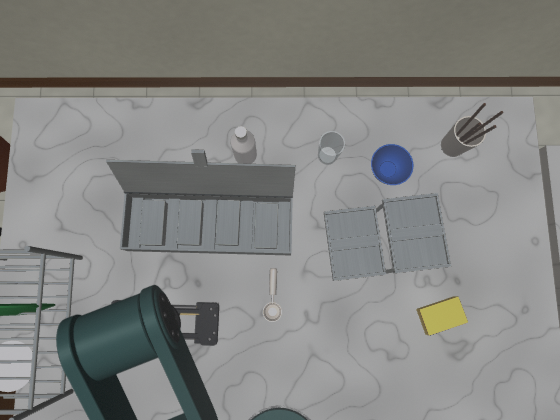

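The lid now stands open at (205,175). The chest holds four tins, at about (152,222), (188,222), (228,222) and (265,222).

```bash
cat >> h.py <<'E'
def tins(lo=.038,hi=.056):
    for n in('top','scene'):
        s=snap(n);w=cloud(s)
        m=((w[...,2]>lo)&(w[...,2]<hi)&(w[...,0]>.49)&(w[...,0]<.66)&(w[...,1]>-.06)&(w[...,1]<.42)).astype(np.uint8)
        m=cv2.morphologyEx(m,cv2.MORPH_OPEN,np.ones((4,4)))
        k,l=cv2.connectedComponents(m)
        for i in range(1,k):
            p=w[l==i]
            if len(p)<200: continue
            r=cv2.minAreaRect(p[:,:2].astype(np.float32));d=np.array(r[0])-C
            print(n,'ctr',np.round(r[0],4),'size',np.round(r[1],3),'ang',round(r[2],1),'z',round(float(np.median(p[:,2])),4),'chest xy',np.round([d@cx,d@cy],4))
E
python3 - <<'E'
from h import *
tins()
go([(*(C+k/1000*cy),z) for k in(150,) for z in(.15,.02)],YC)
E
```

```text
top ctr [0.5794 0.3279] size [0.06  0.125] ang 82.8 z nan chest xy [-0.0041  0.1455]
top ctr [0.5772 0.2289] size [0.053 0.119] ang 85.1 z nan chest xy [-0.0025  0.0465]
top ctr [0.5804 0.0952] size [0.    0.121] ang 94.5 z nan chest xy [ 0.0057 -0.087 ]
top ctr [nan nan] size [0. 0.] ang 0.0 z nan chest xy [nan nan]
scene ctr [0.5922 0.0367] size [0.199 0.073] ang 5.5 z 0.049 chest xy [ 0.0197 -0.1449]
scene ctr [0.605  0.1354] size [0.059 0.201] ang 89.7 z 0.0498 chest xy [ 0.0287 -0.0458]
scene ctr [0.5938 0.218 ] size [0.051 0.199] ang 71.3 z nan chest xy [0.0145 0.0363]
scene ctr [0.5934 0.3205] size [0.085 0.219] ang 65.5 z nan chest xy [0.0102 0.1387]
t 8.75 tcp [0.3518 0.1912 0.3264] rpy [ 3.1416e+00 -7.0000e-04 -3.8400e-02] F [-0.17  0.18  0.23] w 0.0941 ff 0.0
shift [ 0.2261 -0.1498  0.1766] roll -0.005
shift [ 0.226  -0.1498  0.3066] roll -0.005
```

```bash
sed -i "s/for n in('top','scene'):\n        s=snap(n);w/&/; s/np.ones((4,4))/np.ones((3,3))/; s/p=w\[l==i\]$/p=w[(l==i)\&np.isfinite(w[...,2])]/" h.py; sed -i "/^def tins/,\$ s/for n in('top','scene')/for n in('top',)/" h.py
python3 - <<'E'
from h import *
tins()
E
```

```text
top ctr [0.5781 0.3277] size [0.061 0.119] ang 88.2 z 0.0486 chest xy [-0.0053  0.1453]
top ctr [0.5773 0.2308] size [0.062 0.118] ang 88.2 z 0.0487 chest xy [-0.0026  0.0484]
top ctr [0.5763 0.1299] size [0.061 0.119] ang 87.8 z 0.0486 chest xy [ 0.0003 -0.0524]
top ctr [0.5674 0.0286] size [0.06 0.12] ang 87.8 z 0.0488 chest xy [-0.0049 -0.154 ]
```

{"api": "carry_out", "payload": {"steps": [[[0.04,-0.03,0.02],0,-1],[[0.08,-0.06,0.05],0,-1],[[0.12,-0.09,0.08],0,-1],[[0.16,-0.12,0.11],0,-1],[[0.2,-0.14,0.14],0,-1],[[0.226,-0.15,0.17],0,-1],[[0.226,-0.15,0.18],0,-1],[[0.226,-0.15,0.18],0,-1]]}}

```text
time: 9.8
tool_pos: [0.5823, 0.3318, 0.1446]
ee_rot: [3.14, 0.003, -0.039]
wrist_force: [-0.2, -0.3, 0.8]
width: 0.094
finger_force: 0.0
```

```bash
cat >> h.py <<'E'
def wtin(lo=.04,hi=.056):
    s=snap('wrist');w=cloud(s);o=robot.get_obs()
    tp=o['tool_pos'];y=o['ee_rot'][2];tx=np.array([np.cos(y),np.sin(y)]);ty=np.array([tx[1],-tx[0]])
    m=((w[...,2]>lo)&(w[...,2]<hi)).astype(np.uint8);m=cv2.morphologyEx(m,cv2.MORPH_OPEN,np.ones((3,3)))
    d=w[...,:2]-tp[:2];a=d@tx;b=d@ty
    m[(abs(b)>.05)|(abs(a)>.1)]=0
    p=w[(m>0)&np.isfinite(w[...,2])]
    if len(p)<50: print('none');return
    d=p[:,:2]-tp[:2]
    print('wrist tin n',len(p),'toolx',np.round(np.percentile(d@tx,[1,50,99]),4),'tooly',np.round(np.percentile(d@ty,[1,50,99]),4),'z',round(float(np.median(p[:,2])),4))
E
python3 - <<'E'
from h import *
wtin();go([(*(C+.15*cy),z) for z in (.02,)],YC)
E
```

```text
wrist tin n 12762 toolx [-0.0738 -0.0039  0.055 ] tooly [-0.0381  0.0033  0.0384] z 0.0492
t 9.85 tcp [0.5826 0.3322 0.1466] rpy [ 3.1414e+00  3.0000e-04 -3.8600e-02] F [0.58 0.94 0.86] w 0.0935 ff 0.0
shift [ 1.000e-03 -1.000e-04  1.266e-01] roll -0.006
```

{"api": "carry_out", "payload": {"steps": [[[-0.004,0.003,0.03],0,-1],[[-0.004,0.003,0.07],0,-1],[[-0.004,0.003,0.1],0,-1],[[-0.004,0.003,0.12],0,-1],[[-0.004,0.003,0.126],0,-1],[[-0.004,0.003,0.126],0,0.4],[[-0.004,0.003,0.126],0,0.6],[[-0.004,0.003,0.126],0,1],[[-0.004,0.003,0.126],0,1],[[-0.004,0.003,0.126],0,1]]}}

```text
time: 11.1
tool_pos: [0.579, 0.3297, 0.0213]
ee_rot: [-3.141, -0.001, -0.038]
wrist_force: [0.6, -1.2, 3.3]
width: 0.06
finger_force: 30.0
```

{"api": "carry_out", "payload": {"steps": [[[0,0,0],0,1],[[0,0,0],0,1],[[0,0,0],0,1],[[0,0,-0.01],0,1],[[0,0,-0.025],0,1],[[0,0,-0.04],0,1],[[0,0,-0.05],0,1],[[0,0,-0.05],0,1],[[0,0,-0.05],0,1],[[0,0,-0.05],0,1]]}}

```text
time: 12.35
tool_pos: [0.578, 0.3294, 0.0694]
ee_rot: [3.141, 0.002, -0.038]
wrist_force: [0.5, 0.3, -3.3]
width: 0.0596
finger_force: 30.0
```

```bash
cat >> h.py <<'E'
def heft(k=10):
    F=[];T=[]
    for i in range(k):
        robot.snapshot('top');o=robot.get_obs();F.append(o['wrist_force']);T.append(o['joint_torque'][1:3])
    F=np.array(F);print('F',F.mean(0).round(3),'sd',F.std(0).round(2),'tq',np.mean(T,0).round(3),'sd',np.std(T,0).round(3),'w',round(o['width'],4),'ff',round(o['finger_force'],1),'tcp',np.round(o['tool_pos'],4))
E
python3 - <<'E'
from h import *
heft()
E
```

```text
F [-0.106  0.218 -4.033] sd [0.38 0.41 0.56] tq [-48.433 -31.041] sd [0.07  0.037] w 0.0597 ff 30.0 tcp [0.5785 0.3296 0.0705]
```

{"api": "carry_out", "payload": {"steps": [[[0,0,0.02],0,1],[[0,0,0.035],0,1],[[0,0,0.045],0,1],[[0,0,0.049],0,1],[[0,0,0.049],0,0.2],[[0,0,0.049],0,-1],[[0,0,0.049],0,-1],[[0,0,0.049],0,-1],[[0,0,0.03],0,-1],[[0,0,-0.01],0,-1]]}}

```text
time: 14.1
tool_pos: [0.5773, 0.3291, 0.0798]
ee_rot: [3.14, 0.004, -0.038]
wrist_force: [0.1, 0.4, -0.1]
width: 0.0938
finger_force: 0.0
```

```bash
python3 - <<'E'
from h import *
tins()
go([(.5775,.2315,.10),(.5775,.2315,.02)],YC)
E
```

```text
top ctr [0.5775 0.2303] size [0.061 0.118] ang 88.4 z 0.0487 chest xy [-0.0023  0.0479]
top ctr [0.5764 0.1299] size [0.06  0.119] ang 87.8 z 0.0488 chest xy [ 0.0004 -0.0524]
top ctr [0.5673 0.0286] size [0.06 0.12] ang 87.7 z 0.0487 chest xy [-0.0049 -0.154 ]
t 14.15 tcp [0.5815 0.331  0.089 ] rpy [-3.137  -0.0093 -0.0381] F [1.37 0.53 4.46] w 0.0942 ff 0.0
shift [-0.0001  0.0996 -0.0115] roll -0.003
shift [-0.0008  0.0999  0.0685] roll -0.003
```

{"api": "carry_out", "payload": {"steps": [[[0,0.02,-0.01],0,-1],[[0,0.05,-0.01],0,-1],[[0,0.08,-0.01],0,-1],[[0,0.098,-0.01],0,-1],[[0,0.098,0.01],0,-1],[[0,0.098,0.03],0,-1],[[0,0.098,0.05],0,-1],[[0,0.098,0.059],0,-1],[[0,0.098,0.059],0,0.4],[[0,0.098,0.059],0,1]]}}

```text
time: 15.4
tool_pos: [0.5754, 0.2321, 0.0222]
ee_rot: [-3.141, -0.001, -0.038]
wrist_force: [1.1, 0.2, -0.6]
width: 0.0775
finger_force: 0.0
```

{"api": "carry_out", "payload": {"steps": [[[0,0,0],0,1],[[0,0,0],0,1],[[0,0,0],0,1],[[0,0,0],0,1],[[0,0,-0.01],0,1],[[0,0,-0.025],0,1],[[0,0,-0.04],0,1],[[0,0,-0.05],0,1],[[0,0,-0.05],0,1],[[0,0,-0.05],0,1]]}}

```text
time: 16.65
tool_pos: [0.5744, 0.2316, 0.071]
ee_rot: [3.141, 0.001, -0.038]
wrist_force: [0.3, 0.2, -4.7]
width: 0.0595
finger_force: 30.0
```

```bash
python3 - <<'E'
from h import *
heft(12)
E
```

```text
F [-0.091 -0.097 -4.889] sd [0.4  0.34 0.54] tq [-44.761 -31.361] sd [0.169 0.128] w 0.0597 ff 30.0 tcp [0.5748 0.2317 0.0714]
```

{"api": "carry_out", "payload": {"steps": [[[0,0,0.02],0,1],[[0,0,0.035],0,1],[[0,0,0.045],0,1],[[0,0,0.05],0,1],[[0,0,0.05],0,0.2],[[0,0,0.05],0,-1],[[0,0,0.05],0,-1],[[0,0,0.05],0,-1],[[0,0,0.03],0,-1],[[0,0,0],0,-1]]}}

```text
time: 18.5
tool_pos: [0.5744, 0.2316, 0.0721]
ee_rot: [3.141, 0.001, -0.038]
wrist_force: [0.2, -0.4, -0.3]
width: 0.094
finger_force: 0.0
```

```bash
python3 - <<'E'
from h import *
tins()
go([(.577,.131,.10),(.577,.131,.02)],YC)
E
```

```text
top ctr [0.5764 0.1299] size [0.06  0.119] ang 87.8 z 0.0485 chest xy [ 0.0004 -0.0524]
top ctr [0.567  0.0286] size [0.06 0.12] ang 87.9 z 0.0486 chest xy [-0.0052 -0.154 ]
top ctr [0.5428 0.3235] size [0.048 0.052] ang 0.7 z 0.0485 chest xy [-0.0405  0.1398]
t 18.55 tcp [0.5777 0.2326 0.0784] rpy [-3.1388 -0.0086 -0.038 ] F [1.51 0.35 2.99] w 0.0938 ff 0.0
shift [ 0.0033  0.1015 -0.0218] roll -0.003
shift [0.0026 0.1017 0.0581] roll -0.003
```

{"api": "carry_out", "payload": {"steps": [[[0.003,0.02,-0.02],0,-1],[[0.003,0.05,-0.02],0,-1],[[0.003,0.08,-0.02],0,-1],[[0.003,0.1,-0.02],0,-1],[[0.003,0.1,0],0,-1],[[0.003,0.1,0.02],0,-1],[[0.003,0.1,0.04],0,-1],[[0.003,0.1,0.05],0,-1],[[0.003,0.1,0.05],0,0.4],[[0.003,0.1,0.05],0,1]]}}

```text
time: 19.8
tool_pos: [0.5747, 0.1317, 0.0224]
ee_rot: [-3.141, -0.002, -0.038]
wrist_force: [-0.2, 0.1, 0.1]
width: 0.0772
finger_force: 0.0
```

{"api": "carry_out", "payload": {"steps": [[[0,0,0],0,1],[[0,0,0],0,1],[[0,0,0],0,1],[[0,0,0],0,1],[[0,0,-0.01],0,1],[[0,0,-0.025],0,1],[[0,0,-0.04],0,1],[[0,0,-0.05],0,1],[[0,0,-0.05],0,1],[[0,0,-0.05],0,1]]}}

```text
time: 21.05
tool_pos: [0.5736, 0.1316, 0.071]
ee_rot: [3.141, 0.001, -0.038]
wrist_force: [0.2, 0.1, -3.5]
width: 0.0597
finger_force: 30.0
```

```bash
python3 - <<'E'
from h import *
heft(12)
E
```

```text
F [ 0.066 -0.16  -1.641] sd [0.48 0.3  0.31] tq [-40.01 -29.77] sd [0.143 0.109] w 0.0599 ff 30.0 tcp [0.574  0.1317 0.0715]
```

{"api": "carry_out", "payload": {"steps": [[[0,0,0.02],0,1],[[0,0,0.035],0,1],[[0,0,0.045],0,1],[[0,0,0.05],0,1],[[0,0,0.05],0,0.2],[[0,0,0.05],0,-1],[[0,0,0.05],0,-1],[[0,0,0.05],0,-1],[[0,0,0.03],0,-1],[[0,0,0],0,-1]]}}

```text
time: 22.9
tool_pos: [0.573, 0.1315, 0.0706]
ee_rot: [3.141, 0.003, -0.038]
wrist_force: [0.3, 0.1, 1.2]
width: 0.0939
finger_force: 0.0
```

{"api": "carry_out", "payload": {"steps": [[[0,0.02,-0.02],0,-1],[[-0.002,0.05,-0.02],0,-1],[[-0.003,0.08,-0.02],0,-1],[[-0.003,0.101,-0.02],0,-1],[[-0.003,0.101,0],0,-1],[[-0.003,0.101,0.02],0,-1],[[-0.003,0.101,0.04],0,-1],[[-0.003,0.101,0.05],0,-1],[[-0.003,0.101,0.05],0,0.4],[[-0.003,0.101,0.05],0,1]]}}

```text
time: 24.15
tool_pos: [0.5678, 0.0307, 0.0224]
ee_rot: [3.141, -0.002, -0.038]
wrist_force: [-0.4, 0.8, 0.1]
width: 0.077
finger_force: 0.0
```

{"api": "carry_out", "payload": {"steps": [[[0,0,0],0,1],[[0,0,0],0,1],[[0,0,0],0,1],[[0,0,0],0,1],[[0,0,-0.01],0,1],[[0,0,-0.025],0,1],[[0,0,-0.04],0,1],[[0,0,-0.05],0,1],[[0,0,-0.05],0,1],[[0,0,-0.05],0,1]]}}

```text
time: 25.4
tool_pos: [0.5667, 0.0309, 0.0711]
ee_rot: [3.142, 0.001, -0.038]
wrist_force: [-0.6, 0.8, -2.7]
width: 0.0599
finger_force: 30.0
```

```bash
python3 - <<'E'
from h import *
heft(12);tins()
E
```

```text
F [-0.076 -0.047 -3.001] sd [0.37 0.37 0.28] tq [-38.597 -30.176] sd [0.137 0.109] w 0.0599 ff 30.0 tcp [0.5671 0.0308 0.0714]
top ctr [0.5786 0.2259] size [0.061 0.12 ] ang 88.0 z 0.0485 chest xy [-0.0011  0.0436]
top ctr [0.5783 0.328 ] size [0.061 0.119] ang 88.1 z 0.0482 chest xy [-0.0052  0.1456]
top ctr [0.5765 0.1486] size [0.118 0.027] ang 0.4 z 0.0486 chest xy [-0.0002 -0.0337]
```

{"api": "carry_out", "payload": {"steps": [[[0,0,0.02],0,1],[[0,0,0.035],0,1],[[0,0,0.045],0,1],[[0,0,0.05],0,1],[[0,0,0.05],0,0.2],[[0,0,0.05],0,-1],[[0,0,0.05],0,-1],[[0,0,0.05],0,-1],[[0,0,0.03],0,-1],[[0,0,0],0,-1]]}}

```text
time: 27.3
tool_pos: [0.5662, 0.0308, 0.0707]
ee_rot: [3.142, 0.003, -0.038]
wrist_force: [0.1, -0.5, 0.5]
width: 0.0938
finger_force: 0.0
```

{"api": "carry_out", "payload": {"steps": [[[0,-0.02,-0.03],0,-1],[[0,-0.06,-0.04],0,-1],[[0,-0.1,-0.04],0,-1],[[0.002,-0.14,-0.04],0,-1],[[0.003,-0.18,-0.04],0,-1],[[0.004,-0.195,-0.04],0,-1],[[0.004,-0.195,-0.04],0,-1],[[0.004,-0.195,-0.04],0,-1]]}}

```text
time: 28.3
tool_pos: [0.5787, 0.2242, 0.1114]
ee_rot: [3.141, 0.0, -0.039]
wrist_force: [0.8, 0.6, -0.7]
width: 0.0942
finger_force: 0.0
```

```bash
python3 - <<'E'
from h import *
wtin();tins();go([(.579,.2275,.02)],YC)
E
```

```text
wrist tin n 16424 toolx [-0.0736  0.0001  0.0593] tooly [-0.0392 -0.0023  0.0394] z 0.0492
top ctr [0.576  0.1302] size [0.06 0.12] ang 87.7 z 0.0488 chest xy [-0.0001 -0.0521]
top ctr [0.5671 0.0296] size [0.06  0.121] ang 87.6 z 0.0487 chest xy [-0.0051 -0.153 ]
top ctr [0.5484 0.3273] size [0.057 0.059] ang 89.6 z 0.0483 chest xy [-0.035   0.1438]
t 28.4 tcp [0.5787 0.2241 0.1115] rpy [ 3.1411 -0.     -0.0399] F [ 0.22 -0.42 -0.35] w 0.0938 ff 0.0
shift [ 0.0001 -0.0034  0.0915] roll -0.014
```

{"api": "carry_out", "payload": {"steps": [[[0,-0.003,0.03],0,-1],[[0,-0.003,0.06],0,-1],[[0,-0.003,0.08],0,-1],[[0,-0.003,0.09],0,-1],[[0,-0.003,0.09],0,0.4],[[0,-0.003,0.09],0,1],[[0,-0.003,0.09],0,1],[[0,-0.003,0.09],0,1],[[0,-0.003,0.09],0,1],[[0,-0.003,0.09],0,1]]}}

```text
time: 29.65
tool_pos: [0.5793, 0.2281, 0.0225]
ee_rot: [3.141, -0.002, -0.038]
wrist_force: [-0.5, -3.2, 4.9]
width: 0.0597
finger_force: 30.0
```

{"api": "carry_out", "payload": {"steps": [[[0,0,0],0,1],[[0,0,-0.015],0,1],[[0,0,-0.035],0,1],[[0,0,-0.06],0,1],[[0,0,-0.085],0,1],[[0,0,-0.11],0,1],[[0,0,-0.13],0,1],[[0,0,-0.14],0,1],[[0,0,-0.14],0,1],[[0,0,-0.14],0,1]]}}

```text
time: 30.9
tool_pos: [0.578, 0.2285, 0.1601]
ee_rot: [3.141, 0.002, -0.038]
wrist_force: [0.5, 0.3, -5.8]
width: 0.06
finger_force: 30.0
```

```bash
python3 - <<'E'
from h import *
heft(10);go([(*P['low_1'],.16)],YS);wtin(.17,.20)
E
```

```text
F [-0.206  0.062 -4.746] sd [0.48 0.46 0.35] tq [-44.273 -32.632] sd [0.214 0.15 ] w 0.06 ff 30.0 tcp [0.5786 0.2286 0.1614]
t 31.4 tcp [0.5786 0.2286 0.1614] rpy [ 3.1415e+00  1.0000e-04 -3.8100e-02] F [-0.17 -0.06 -4.78] w 0.06 ff 30.0
shift [0.0102 0.4287 0.0014] roll -9.832
wrist tin n 30803 toolx [-0.057   0.0175  0.0997] tooly [-0.0387  0.0005  0.0397] z 0.188
```

{"api": "carry_out", "payload": {"steps": [[[0.001,0.015,0],-0.3,1],[[0.001,0.045,0],-1,1],[[0.002,0.085,0],-1.9,1],[[0.003,0.125,0],-2.8,1],[[0.004,0.165,0],-3.7,1],[[0.005,0.205,0],-4.6,1],[[0.006,0.245,0],-5.5,1],[[0.007,0.285,0],-6.4,1],[[0.008,0.315,0],-7.1,1],[[0.008,0.33,0],-7.5,1]]}}

```text
time: 32.7
tool_pos: [0.574, -0.1034, 0.1616]
ee_rot: [3.141, 0.0, 1.271]
wrist_force: [-0.6, -0.3, -4.6]
width: 0.0598
finger_force: 30.0
```

```bash
python3 - <<'E'
from h import *
go([(*P['low_1'],.12)],YS)
E
```

```text
t 32.7 tcp [ 0.574  -0.1034  0.1616] rpy [3.1411e+00 5.0000e-04 1.2715e+00] F [-0.58 -0.29 -4.63] w 0.0598 ff 30.0
shift [-0.0929  0.0272  0.0417] roll -2.329
```

{"api": "carry_out", "payload": {"steps": [[[-0.015,0.004,0],-0.4,1],[[-0.04,0.012,0],-1,1],[[-0.07,0.02,0.005],-1.7,1],[[-0.088,0.026,0.015],-2.2,1],[[-0.093,0.027,0.025],-2.33,1],[[-0.093,0.027,0.04],-2.33,1],[[-0.093,0.027,0.04],-2.33,1],[[-0.093,0.027,0.04],-2.33,1]]}}

```text
time: 33.7
tool_pos: [0.5726, -0.1975, 0.1216]
ee_rot: [3.141, -0.0, 1.678]
wrist_force: [0.3, -0.6, -5.0]
width: 0.0599
finger_force: 30.0
```

```bash
cat >> h.py <<'E'
def held(zt):  # tin held: rectangle of its top face seen by scene/top/wrist near TCP
    for n in('wrist','top','scene'):
        s=snap(n,'held_'+n);w=cloud(s);o=robot.get_obs();tp=o['tool_pos'];y=o['ee_rot'][2]
        tx=np.array([np.cos(y),np.sin(y)]);ty=np.array([tx[1],-tx[0]])
        d=w[...,:2]-tp[:2];a=d@tx;b=d@ty
        m=(w[...,2]>zt-.006)&(w[...,2]<zt+.006)&(abs(a)<.09)&(abs(b)<.045)
        if m.sum()<30: print(n,'none');continue
        print(n,m.sum(),'toolx',np.percentile(a[m],[1,99]).round(4),'tooly',np.percentile(b[m],[1,99]).round(4),'z',np.median(w[m][:,2]).round(4))
        # edges off the fingers
        for sg in(-1,1):
            k=m&(a*sg>.03)
            if k.sum()>20:print('   side',sg,'far',np.percentile(a[k]*sg,98).round(4),'y',np.percentile(b[k],[2,98]).round(4))
E
python3 - <<'E'
from h import *
go([(*P['low_1'],.037)],YS);held(robot.get_obs()['tool_pos'][2]+.0285)
E
```

```text
t 33.7 tcp [ 0.5726 -0.1975  0.1216] rpy [ 3.1414e+00 -1.0000e-04  1.6783e+00] F [ 0.26 -0.56 -5.01] w 0.0599 ff 30.0
shift [-0.0027 -0.0004  0.0846] roll 0.002
wrist 28389 toolx [-0.0578  0.0586] tooly [-0.0314  0.0312] z 0.1483
   side -1 far 0.0597 y [-0.0282  0.0279]
   side 1 far 0.0587 y [-0.0284  0.0281]
top 197 toolx [0.0084 0.0592] tooly [-0.0275  0.0283] z 0.1483
   side 1 far 0.059 y [-0.0258  0.0271]
scene 582 toolx [-0.0548  0.0602] tooly [-0.0302  0.0439] z 0.149
   side -1 far 0.0571 y [0.0189 0.0332]
   side 1 far 0.0603 y [-0.0261  0.0318]
```

View pics/held_wrist.png

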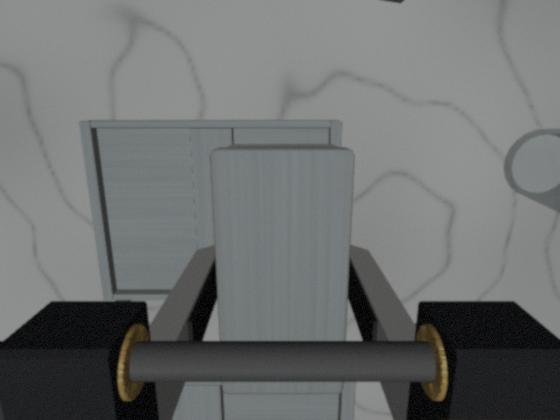

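The wrist view shows the tin held at (285,250), with the right-hand lower place under it. The shelf's outer lip runs from (82,123) to (340,123). I'll check the shelf edges in this view before lowering.

```bash
python3 - <<'E'
from h import *
for n in('wrist','top'):
    s=snap(n);w=cloud(s);d=w[...,:2]-S;a=d@sx;b=d@sy
    m=(w[...,2]>.024)&(w[...,2]<.036)&(abs(b)<.11)&(a<.02)&(a>-.16)
    e=m&(abs(a+.1)<.03)
    print(n,m.sum(),'x',np.percentile(a[m],[.5,1,99]).round(4),'y',np.percentile(b[e],[.5,1,99,99.5]).round(4))
    f=m&(a<-.125);print(' front lip x',np.percentile(a[f],[1,50,99]).round(4))
    r=m&(abs(b)<.03)&(a>-.12)&(a<-.02);print(' rib y',np.percentile(b[r],[1,99]).round(4))
E
```

```text
wrist 7692 x [-0.1391 -0.1391 -0.0008] y [-0.093  -0.0927  0.0909  0.0916]
 front lip x [-0.1391 -0.1356 -0.1251]
 rib y [-0.0152 -0.0011]
top 302 x [-0.1394 -0.1393  0.0002] y [-0.026  -0.025   0.0905  0.0908]
 front lip x [-0.1394 -0.1362 -0.1257]
 rib y [-0.0285  0.0128]
```

{"api": "carry_out", "payload": {"steps": [[[-0.002,-0.001,0.02],0,1],[[-0.002,-0.001,0.045],0,1],[[-0.002,-0.001,0.065],0,1],[[-0.002,-0.001,0.077],0,1],[[-0.002,-0.001,0.082],0,1],[[-0.002,-0.001,0.084],0,1],[[-0.002,-0.001,0.085],0,1],[[-0.002,-0.001,0.085],0,1]]}}

```text
time: 34.95
tool_pos: [0.5722, -0.2007, 0.0376]
ee_rot: [3.14, 0.001, 1.678]
wrist_force: [-0.5, -1.4, -3.1]
width: 0.0599
finger_force: 30.0
```

```bash
python3 - <<'E'
from h import *
go([(*P['low_1'],.037)],YS)
E
```

```text
t 34.95 tcp [ 0.5722 -0.2007  0.0376] rpy [3.1401e+00 1.0000e-03 1.6776e+00] F [-0.48 -1.36 -3.08] w 0.0599 ff 30.0
shift [0.0004 0.0004 0.0006] roll -0.002
```

{"api": "carry_out", "payload": {"steps": [[[0,0,0.001],0,1],[[0,0,0.001],0,0.2],[[0,0,0.001],0,-1],[[0,0,0.001],0,-1],[[0,0,0.001],0,-1],[[0,0,-0.01],0,-1],[[0,0,-0.04],0,-1],[[0,0,-0.08],0,-1],[[0,0,-0.11],0,-1],[[0,0,-0.12],0,-1]]}}

```text
time: 36.2
tool_pos: [0.573, -0.201, 0.16]
ee_rot: [3.137, 0.003, 1.678]
wrist_force: [-0.0, 1.1, 0.1]
width: 0.0944
finger_force: 0.0
```

```bash
cat >> h.py <<'E'
def placed(seed,zt,n='wrist'):
    s=snap(n);w=cloud(s);p=P[seed];d=w[...,:2]-p;a=d@sx;b=d@sy
    m=(w[...,2]>zt-.006)&(w[...,2]<zt+.012)&(abs(a)<.085)&(abs(b)<.048)
    if m.sum()<50: print(seed,n,'none');return
    q=w[m];r=cv2.minAreaRect(np.stack([a[m],b[m]],1).astype(np.float32))
    A=np.c_[a[m],b[m],np.ones(m.sum())];k=np.linalg.lstsq(A,q[:,2],rcond=None)[0]
    print(seed,n,m.sum(),'ctr stand xy off',np.round(r[0],4),np.round(r[1],3),round(r[2],1),'z',np.median(q[:,2]).round(4),'tilt',k[:2].round(3))
E
python3 - <<'E'
from h import *
placed('low_1',.064);placed('low_1',.064,'top');tins()
go([(*(C+.147*cy),.12)],YC)
E
```

```text
low_1 wrist 11933 ctr stand xy off [0.012  0.0004] [0.144 0.067] 4.2 z 0.0643 tilt [0.004 0.004]
low_1 top 318 ctr stand xy off [-0.0161 -0.0021] [0.059 0.085] 88.7 z 0.0637 tilt [ 0.006 -0.006]
top ctr [0.5783 0.3286] size [0.061 0.119] ang 87.9 z 0.0486 chest xy [-0.0051  0.1462]
top ctr [0.5764 0.1303] size [0.06  0.119] ang 87.9 z 0.0486 chest xy [ 0.0004 -0.052 ]
top ctr [0.5672 0.0296] size [0.06  0.121] ang 87.6 z 0.0487 chest xy [-0.0051 -0.153 ]
t 36.35 tcp [ 0.5716 -0.2004  0.1563] rpy [-3.1415e+00  1.0000e-04  1.6776e+00] F [ 1.05  0.52 -0.52] w 0.0941 ff 0.0
shift [0.5253 0.0683 0.0362] roll 9.827
```

{"api": "carry_out", "payload": {"steps": [[[0.02,0.002,0],0.3,-1],[[0.06,0.007,0],1.2,-1],[[0.11,0.013,0],2.2,-1],[[0.16,0.019,0],3.2,-1],[[0.21,0.026,0],4.2,-1],[[0.26,0.032,0],5.2,-1],[[0.31,0.038,0],6.2,-1],[[0.36,0.044,0],7.2,-1],[[0.41,0.05,0],8.2,-1],[[0.44,0.054,0],8.8,-1]]}}

```text
time: 37.6
tool_pos: [0.5769, 0.245, 0.1536]
ee_rot: [3.141, 0.004, 0.14]
wrist_force: [-0.3, -0.6, -0.0]
width: 0.0946
finger_force: 0.0
```

```bash
python3 - <<'E'
from h import *
go([(.579,.33,.1)],YC)
E
```

```text
t 37.6 tcp [0.5769 0.245  0.1536] rpy [3.1411 0.0044 0.1399] F [-0.34 -0.58 -0.05] w 0.0946 ff 0.0
shift [ 0.0142 -0.0839  0.0535] roll 1.017
```

{"api": "carry_out", "payload": {"steps": [[[0.003,-0.02,0],0.3,-1],[[0.008,-0.05,0.01],0.7,-1],[[0.012,-0.074,0.03],0.95,-1],[[0.013,-0.082,0.045],1.02,-1],[[0.013,-0.082,0.05],1.02,-1],[[0.013,-0.082,0.05],1.02,-1],[[0.013,-0.082,0.05],1.02,-1]]}}

```text
time: 38.48
tool_pos: [0.5804, 0.3251, 0.1075]
ee_rot: [-3.141, -0.002, -0.037]
wrist_force: [-0.1, -0.6, -0.4]
width: 0.0939
finger_force: 0.0
```

```bash
python3 - <<'E'
from h import *
wtin();go([(.579,.33,.021)],YC)
E
```

```text
wrist tin n 16841 toolx [-0.0718 -0.0021  0.0572] tooly [-0.04   -0.0033  0.0397] z 0.0492
t 38.52 tcp [0.5804 0.3253 0.1077] rpy [-3.1409e+00 -1.9000e-03 -3.7200e-02] F [-0.47 -0.48  0.5 ] w 0.094 ff 0.0
shift [-0.0018 -0.0046  0.0867] roll 0.002
```

{"api": "carry_out", "payload": {"steps": [[[-0.002,-0.004,0.03],0,-1],[[-0.002,-0.004,0.06],0,-1],[[-0.002,-0.004,0.08],0,-1],[[-0.002,-0.004,0.086],0,-1],[[-0.002,-0.004,0.086],0,0.4],[[-0.002,-0.004,0.086],0,1],[[-0.002,-0.004,0.086],0,1],[[-0.002,-0.004,0.086],0,1],[[-0.002,-0.004,0.086],0,1],[[-0.002,-0.004,0.086],0,1]]}}

```text
time: 39.78
tool_pos: [0.5783, 0.33, 0.0213]
ee_rot: [-3.141, -0.001, -0.036]
wrist_force: [0.2, -0.4, 4.1]
width: 0.06
finger_force: 30.0
```

{"api": "carry_out", "payload": {"steps": [[[0,0,0],0,1],[[0,0,-0.015],0,1],[[0,0,-0.035],0,1],[[0,0,-0.06],0,1],[[0,0,-0.085],0,1],[[0,0,-0.11],0,1],[[0,0,-0.13],0,1],[[0,0,-0.14],0,1],[[0,0,-0.14],0,1],[[0,0,-0.14],0,1]]}}

```text
time: 41.02
tool_pos: [0.5772, 0.3296, 0.159]
ee_rot: [3.14, 0.002, -0.036]
wrist_force: [0.7, -0.3, -4.5]
width: 0.0596
finger_force: 30.0
```

```bash
python3 - <<'E'
from h import *
heft(10);go([(*P['low_2'],.16)],YS)
E
```

```text
F [ 0.043 -0.011 -3.558] sd [0.43 0.28 0.64] tq [-47.853 -32.188] sd [0.237 0.154] w 0.0601 ff 30.0 tcp [0.5778 0.3299 0.1604]
t 41.52 tcp [0.5778 0.3299 0.1604] rpy [ 3.1415e+00  1.0000e-04 -3.6400e-02] F [ 0.21 -0.19 -3.58] w 0.0601 ff 30.0
shift [-8.500e-02  5.443e-01  5.000e-04] roll -9.823
```

{"api": "carry_out", "payload": {"steps": [[[-0.002,0.015,0],-0.3,1],[[-0.008,0.05,0],-1,1],[[-0.015,0.095,0],-1.9,1],[[-0.023,0.145,0],-2.8,1],[[-0.03,0.195,0],-3.7,1],[[-0.038,0.245,0],-4.6,1],[[-0.046,0.295,0],-5.5,1],[[-0.054,0.345,0],-6.4,1],[[-0.06,0.385,0],-7.2,1],[[-0.064,0.41,0],-7.7,1]]}}

```text
time: 42.78
tool_pos: [0.4985, -0.0795, 0.1609]
ee_rot: [3.14, 0.0, 1.309]
wrist_force: [0.2, 0.2, -3.6]
width: 0.0598
finger_force: 30.0
```

```bash
python3 - <<'E'
from h import *
go([(*P['low_2'],.125)],YS)
E
```

```text
t 42.77 tcp [ 0.4985 -0.0795  0.1609] rpy [3.1405e+00 5.0000e-04 1.3088e+00] F [ 0.22  0.24 -3.56] w 0.0598 ff 30.0
shift [-0.1336  0.0094  0.036 ] roll -2.116
```

{"api": "carry_out", "payload": {"steps": [[[-0.02,0.001,0],-0.3,1],[[-0.055,0.004,0],-0.9,1],[[-0.095,0.007,0],-1.6,1],[[-0.122,0.009,0.005],-2,1],[[-0.132,0.009,0.02],-2.12,1],[[-0.132,0.009,0.035],-2.12,1],[[-0.132,0.009,0.035],-2.12,1],[[-0.132,0.009,0.035],-2.12,1]]}}

```text
time: 43.78
tool_pos: [0.4737, -0.2067, 0.1259]
ee_rot: [3.141, 0.0, 1.678]
wrist_force: [0.4, -0.6, -3.9]
width: 0.06
finger_force: 30.0
```

```bash
python3 - <<'E'
from h import *
go([(*P['low_2'],.037)],YS);held(robot.get_obs()['tool_pos'][2]+.028)
E
```

```text
t 43.77 tcp [ 0.4737 -0.2067  0.1259] rpy [3.1410e+00 3.0000e-04 1.6784e+00] F [ 0.38 -0.62 -3.93] w 0.06 ff 30.0
shift [-0.0041 -0.0012  0.0889] roll 0.002
wrist 28863 toolx [-0.0572  0.0592] tooly [-0.0309  0.0309] z 0.1538
   side -1 far 0.0592 y [-0.0281  0.0281]
   side 1 far 0.0594 y [-0.0284  0.0281]
top 343 toolx [0.0135 0.0593] tooly [-0.0297  0.0281] z 0.1537
   side 1 far 0.0592 y [-0.0282  0.0272]
scene 558 toolx [-0.0552  0.0605] tooly [-0.0298  0.0444] z 0.154
   side -1 far 0.0577 y [0.0113 0.0332]
   side 1 far 0.0607 y [-0.0251  0.0322]
```

{"api": "carry_out", "payload": {"steps": [[[-0.0035,-0.0015,0.02],0,1],[[-0.0035,-0.0015,0.045],0,1],[[-0.0035,-0.0015,0.068],0,1],[[-0.0035,-0.0015,0.08],0,1],[[-0.0035,-0.0015,0.087],0,1],[[-0.0035,-0.0015,0.089],0,1],[[-0.0035,-0.0015,0.09],0,1],[[-0.0035,-0.0015,0.09],0,1]]}}

```text
time: 44.92
tool_pos: [0.4728, -0.2113, 0.0364]
ee_rot: [3.14, 0.001, 1.678]
wrist_force: [-0.4, 0.4, -2.4]
width: 0.0598
finger_force: 30.0
```

{"api": "carry_out", "payload": {"steps": [[[0,0,0],0,1],[[0,0,0],0,0.2],[[0,0,0],0,-1],[[0,0,0],0,-1],[[0,0,0],0,-1],[[0,0,-0.01],0,-1],[[0,0,-0.04],0,-1],[[0,0,-0.08],0,-1],[[0,0,-0.11],0,-1],[[0,0,-0.12],0,-1]]}}

```text
time: 46.18
tool_pos: [0.4734, -0.2116, 0.1586]
ee_rot: [3.137, 0.003, 1.678]
wrist_force: [-0.3, 0.5, -0.1]
width: 0.094
finger_force: 0.0
```

```bash
python3 - <<'E'
from h import *
for k in('low_1','low_2'):
  for n in('wrist','top','scene'): placed(k,.064,n)
tins()
go([(.5685,.031,.11)],YC)
snap('wrist','w2')
E
```

```text
low_1 wrist 10514 ctr stand xy off [0.0097 0.0031] [0.136 0.068] 0.6 z 0.0642 tilt [0.    0.013]
low_1 top 639 ctr stand xy off [0.0102 0.0004] [0.14  0.062] 3.5 z 0.064 tilt [0.004 0.001]
low_1 scene 913 ctr stand xy off [0.0111 0.0055] [0.144 0.069] 1.8 z 0.0643 tilt [ 0.011 -0.007]
low_2 wrist 12234 ctr stand xy off [ 0.0109 -0.0048] [0.07 0.14] 89.8 z 0.0643 tilt [ 0.004 -0.005]
low_2 top 480 ctr stand xy off [-0.0236 -0.0014] [0.06  0.072] 89.9 z 0.064 tilt [ 0.003 -0.006]
low_2 scene 775 ctr stand xy off [0.0113 0.0025] [0.069 0.147] 85.7 z 0.0641 tilt [ 0.004 -0.023]
top ctr [0.5759 0.1303] size [0.061 0.12 ] ang 87.4 z 0.0485 chest xy [-0.0001 -0.0521]
top ctr [0.5675 0.0293] size [0.06  0.121] ang 87.9 z 0.0486 chest xy [-0.0048 -0.1532]
t 46.52 tcp [ 0.4714 -0.2105  0.1537] rpy [-3.1390e+00 -1.8000e-03  1.6776e+00] F [ 0.25 -0.21  0.3 ] w 0.0945 ff 0.0
shift [0.2297 0.1223 0.0438] roll 9.827
```

View pics/w2.png

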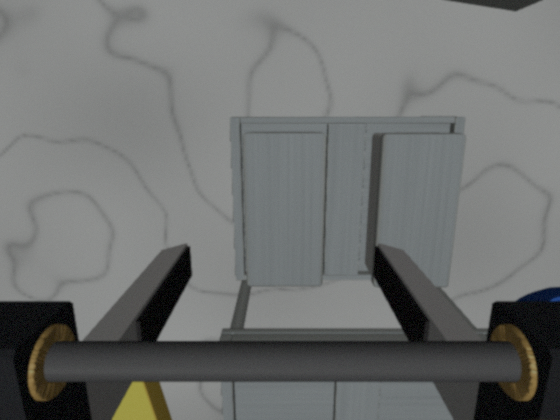

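Both lower tins lie flat in their places, at (285,208) and (420,210). Next is the tin at the chest's -y end.

{"api": "carry_out", "payload": {"steps": [[[0.01,0.005,-0.01],0.4,-1],[[0.03,0.015,-0.02],1.3,-1],[[0.055,0.03,-0.02],2.3,-1],[[0.08,0.043,-0.02],3.3,-1],[[0.105,0.056,-0.02],4.3,-1],[[0.13,0.07,-0.02],5.3,-1],[[0.155,0.083,-0.02],6.3,-1],[[0.18,0.096,-0.02],7.3,-1],[[0.205,0.11,-0.01],8.3,-1],[[0.225,0.12,0],9.2,-1]]}}

```text
time: 47.82
tool_pos: [0.5676, 0.0267, 0.1543]
ee_rot: [-3.141, 0.001, 0.067]
wrist_force: [-0.3, -0.4, -0.3]
width: 0.094
finger_force: 0.0
```

```bash
python3 - <<'E'
from h import *
go([(.5685,.031,.11)],YC)
E
```

```text
t 47.83 tcp [0.5676 0.0267 0.1543] rpy [-3.1415e+00  1.2000e-03  6.7200e-02] F [-0.29 -0.45 -0.28] w 0.094 ff 0.0
shift [ 0.0012 -0.0042  0.0443] roll 0.6
```

{"api": "carry_out", "payload": {"steps": [[[0.001,-0.003,0.01],0.4,-1],[[0.001,-0.003,0.03],0.6,-1],[[0.001,-0.003,0.045],0.6,-1],[[0.001,-0.003,0.045],0.6,-1],[[0.001,-0.003,0.045],0.6,-1]]}}

```text
time: 48.45
tool_pos: [0.5687, 0.0285, 0.1109]
ee_rot: [3.142, -0.001, -0.033]
wrist_force: [0.0, 0.5, -0.0]
width: 0.094
finger_force: 0.0
```

```bash
python3 - <<'E'
from h import *
wtin();go([(.5685,.031,.021)],YC)
E
```

```text
wrist tin n 16402 toolx [-0.0705 -0.0011  0.0579] tooly [-0.0399 -0.0015  0.0397] z 0.0492
t 48.5 tcp [0.5689 0.0285 0.1114] rpy [ 3.1415e+00 -1.6000e-03 -3.2900e-02] F [ 0.63 -0.15  0.39] w 0.0937 ff 0.0
shift [-0.0007 -0.0025  0.0904] roll 0.026
```

{"api": "carry_out", "payload": {"steps": [[[-0.001,-0.002,0.03],0,-1],[[-0.001,-0.002,0.06],0,-1],[[-0.001,-0.002,0.08],0,-1],[[-0.001,-0.002,0.09],0,-1],[[-0.001,-0.002,0.09],0,0.4],[[-0.001,-0.002,0.09],0,1],[[-0.001,-0.002,0.09],0,1],[[-0.001,-0.002,0.09],0,1],[[-0.001,-0.002,0.09],0,1],[[-0.001,-0.002,0.09],0,1]]}}

```text
time: 49.75
tool_pos: [0.568, 0.0307, 0.0214]
ee_rot: [-3.142, -0.002, -0.033]
wrist_force: [-0.5, 0.2, 3.8]
width: 0.0596
finger_force: 30.0
```

{"api": "carry_out", "payload": {"steps": [[[0,0,0],0,1],[[0,0,-0.015],0,1],[[0,0,-0.035],0,1],[[0,0,-0.065],0,1],[[0,0,-0.1],0,1],[[0,0,-0.135],0,1],[[0,0,-0.165],0,1],[[0,0,-0.185],0,1],[[0,0,-0.19],0,1],[[0,0,-0.19],0,1]]}}

```text
time: 51.0
tool_pos: [0.567, 0.0307, 0.2096]
ee_rot: [3.141, 0.002, -0.033]
wrist_force: [-0.2, -0.1, -3.8]
width: 0.0597
finger_force: 30.0
```

```bash
python3 - <<'E'
from h import *
heft(4);go([(*P['up_1'],.21)],YS)
E
```

```text
F [ 0.574  0.338 -3.525] sd [0.24 0.31 0.11] tq [-38.032 -32.28 ] sd [0.219 0.202] w 0.0594 ff 30.0 tcp [0.5667 0.0307 0.2088]
t 51.2 tcp [0.5667 0.0307 0.2088] rpy [ 3.1415e+00  2.9000e-03 -3.2800e-02] F [ 0.25  0.41 -3.54] w 0.0594 ff 30.0
shift [ 0.0329  0.3693 -0.0012] roll -9.802
```

```bash
python3 - <<'E'
from h import *
heft(12)
E
```

```text
F [-0.178  0.27  -2.675] sd [0.45 0.49 0.38] tq [-37.499 -31.873] sd [0.045 0.032] w 0.0598 ff 30.0 tcp [0.5674 0.0307 0.2105]
```

{"api": "carry_out", "payload": {"steps": [[[0.001,0.01,0],-0.3,1],[[0.003,0.035,0],-1,1],[[0.006,0.07,0],-1.9,1],[[0.009,0.105,0],-2.8,1],[[0.012,0.14,0],-3.7,1],[[0.015,0.175,0],-4.6,1],[[0.019,0.21,0],-5.5,1],[[0.022,0.245,0],-6.4,1],[[0.025,0.275,0],-7.2,1],[[0.026,0.295,0],-7.8,1]]}}

```text
time: 53.05
tool_pos: [0.5836, -0.2666, 0.2101]
ee_rot: [-3.141, 0.0, 1.331]
wrist_force: [-0.0, -0.5, -3.4]
width: 0.0598
finger_force: 30.0
```

```bash
python3 - <<'E'
from h import *
go([(*P['up_1'],.21)],YS)
E
```

```text
t 53.05 tcp [ 0.5836 -0.2666  0.2101] rpy [-3.1413e+00  2.0000e-04  1.3310e+00] F [-0.03 -0.53 -3.39] w 0.0598 ff 30.0
shift [-0.0698  0.0211  0.0001] roll -1.988
```

{"api": "carry_out", "payload": {"steps": [[[-0.015,0.004,0],-0.4,1],[[-0.04,0.012,0],-1.1,1],[[-0.062,0.018,0],-1.7,1],[[-0.069,0.021,0],-1.99,1],[[-0.069,0.021,0],-1.99,1],[[-0.069,0.021,0],-1.99,1],[[-0.069,0.021,0],-1.99,1]]}}

```text
time: 53.92
tool_pos: [0.5877, -0.3364, 0.2107]
ee_rot: [3.141, 0.0, 1.676]
wrist_force: [-0.4, 0.3, -3.6]
width: 0.0601
finger_force: 30.0
```

```bash
python3 - <<'E'
from h import *
go([(*P['up_1'],.127)],YS);held(robot.get_obs()['tool_pos'][2]+.028)
s=snap('wrist');w=cloud(s);d=w[...,:2]-S;a=d@sx;b=d@sy
m=(w[...,2]>.114)&(w[...,2]<.126)&(abs(b)<.11)&(a<.16)&(a>-.02)
e=m&(abs(a-.04)<.03)
print(m.sum(),'x',np.percentile(a[m],[1,99]).round(4),'y',np.percentile(b[e],[.5,99.5]).round(4))
E
```

```text
t 53.92 tcp [ 0.5877 -0.3364  0.2107] rpy [3.1414e+00 1.0000e-04 1.6761e+00] F [-0.38  0.3  -3.57] w 0.0601 ff 30.0
shift [-0.003  -0.0005  0.0837] roll -0.011
wrist 28742 toolx [-0.0579  0.0585] tooly [-0.0308  0.0314] z 0.2385
   side -1 far 0.0597 y [-0.0282  0.028 ]
   side 1 far 0.0586 y [-0.0279  0.0286]
top 524 toolx [-0.0007  0.0591] tooly [-0.0296  0.0351] z 0.2382
   side 1 far 0.059 y [-0.0292  0.0273]
scene 799 toolx [-0.0555  0.0601] tooly [-0.0315  0.0439] z 0.2385
   side -1 far 0.0581 y [0.0123 0.0328]
   side 1 far 0.0603 y [-0.0254  0.0322]
7752 x [0.0007 0.1392] y [-0.0929  0.0918]
```

{"api": "carry_out", "payload": {"steps": [[[-0.0025,-0.001,0.02],0,1],[[-0.0025,-0.001,0.045],0,1],[[-0.0025,-0.001,0.065],0,1],[[-0.0025,-0.001,0.077],0,1],[[-0.0025,-0.001,0.082],0,1],[[-0.0025,-0.001,0.084],0,1],[[-0.0025,-0.001,0.085],0,1],[[-0.0025,-0.001,0.085],0,1]]}}

```text
time: 55.12
tool_pos: [0.5873, -0.3399, 0.1266]
ee_rot: [3.14, 0.001, 1.676]
wrist_force: [0.2, -0.2, -2.2]
width: 0.0599
finger_force: 30.0
```

{"api": "carry_out", "payload": {"steps": [[[0,0,0],0,1],[[0,0,0],0,0.2],[[0,0,0],0,-1],[[0,0,0],0,-1],[[0,0,0],0,-1],[[0,0,-0.01],0,-1],[[0,0,-0.04],0,-1],[[0,0,-0.065],0,-1],[[0,0,-0.08],0,-1],[[0,0,-0.08],0,-1]]}}

```text
time: 56.38
tool_pos: [0.5875, -0.34, 0.2075]
ee_rot: [3.139, 0.002, 1.676]
wrist_force: [-0.1, 0.5, -0.3]
width: 0.0942
finger_force: 0.0
```

```bash
python3 - <<'E'
from h import *
for n in('wrist','top','scene'): placed('up_1',.154,n)
tins()
go([(.577,.1315,.18)],YC)
E
```

```text
up_1 wrist 15814 ctr stand xy off [ 0.0017 -0.0002] [0.06 0.12] 89.6 z 0.1543 tilt [ 0.002 -0.   ]
up_1 top 622 ctr stand xy off [-0.0065 -0.0009] [0.106 0.06 ] 1.2 z 0.1539 tilt [0.004 0.001]
up_1 scene 857 ctr stand xy off [-0.0004  0.0015] [0.064 0.121] 89.7 z 0.1541 tilt [ 0.003 -0.023]
top ctr [0.5761 0.1305] size [0.06 0.12] ang 87.7 z 0.0486 chest xy [ 0.0001 -0.0518]
t 56.58 tcp [ 0.5863 -0.3393  0.2037] rpy [-3.1393e+00 -1.9000e-03  1.6758e+00] F [0.87 1.49 0.43] w 0.0941 ff 0.0
shift [0.4691 0.0402 0.0245] roll 9.817
```

Placed well. Now the last tin.

{"api": "carry_out", "payload": {"steps": [[[0.015,0.001,0],0.3,-1],[[0.05,0.004,0],1.2,-1],[[0.1,0.008,0],2.2,-1],[[0.15,0.013,0],3.2,-1],[[0.2,0.017,0],4.2,-1],[[0.25,0.021,0],5.2,-1],[[0.3,0.025,0],6.2,-1],[[0.35,0.03,0],7.2,-1],[[0.4,0.034,0],8.2,-1],[[0.435,0.037,0],9,-1]]}}

```text
time: 57.82
tool_pos: [0.5771, 0.099, 0.2042]
ee_rot: [-3.141, 0.002, 0.102]
wrist_force: [0.1, -0.6, 0.0]
width: 0.0938
finger_force: 0.0
```

```bash
python3 - <<'E'
from h import *
go([(.577,.1315,.11)],YC)
E
```

```text
t 57.83 tcp [0.5771 0.099  0.2042] rpy [-3.1414e+00  2.2000e-03  1.0180e-01] F [ 0.13 -0.55  0.04] w 0.0938 ff 0.0
shift [ 0.0034 -0.0323  0.0942] roll 0.798
```

{"api": "carry_out", "payload": {"steps": [[[0.001,-0.01,0.015],0.3,-1],[[0.003,-0.022,0.04],0.6,-1],[[0.003,-0.03,0.065],0.8,-1],[[0.003,-0.031,0.085],0.8,-1],[[0.003,-0.031,0.094],0.8,-1],[[0.003,-0.031,0.094],0.8,-1],[[0.003,-0.031,0.094],0.8,-1]]}}

```text
time: 58.7
tool_pos: [0.5783, 0.1279, 0.1124]
ee_rot: [-3.141, -0.002, -0.035]
wrist_force: [0.1, 0.4, -1.4]
width: 0.0939
finger_force: 0.0
```

```bash
python3 - <<'E'
from h import *
wtin();go([(.577,.1315,.021)],YC)
E
```

```text
wrist tin n 16271 toolx [-0.0766 -0.0017  0.0578] tooly [-0.0399 -0.0024  0.0399] z 0.0492
t 58.75 tcp [0.5785 0.1279 0.1127] rpy [-3.1414e+00 -2.1000e-03 -3.4800e-02] F [ 0.7  -0.32  0.25] w 0.0936 ff 0.0
shift [-0.0018 -0.0035  0.0917] roll 0.015
```

{"api": "carry_out", "payload": {"steps": [[[-0.0015,-0.003,0.03],0,-1],[[-0.0015,-0.003,0.06],0,-1],[[-0.0015,-0.003,0.08],0,-1],[[-0.0015,-0.003,0.091],0,-1],[[-0.0015,-0.003,0.091],0,0.4],[[-0.0015,-0.003,0.091],0,1],[[-0.0015,-0.003,0.091],0,1],[[-0.0015,-0.003,0.091],0,1],[[-0.0015,-0.003,0.091],0,1],[[-0.0015,-0.003,0.091],0,1]]}}

```text
time: 60.0
tool_pos: [0.577, 0.1312, 0.0214]
ee_rot: [-3.141, -0.002, -0.035]
wrist_force: [-0.2, -0.3, 3.3]
width: 0.0595
finger_force: 30.0
```

{"api": "carry_out", "payload": {"steps": [[[0,0,0],0,1],[[0,0,-0.015],0,1],[[0,0,-0.035],0,1],[[0,0,-0.065],0,1],[[0,0,-0.1],0,1],[[0,0,-0.135],0,1],[[0,0,-0.165],0,1],[[0,0,-0.185],0,1],[[0,0,-0.19],0,1],[[0,0,-0.19],0,1]]}}

```text
time: 61.25
tool_pos: [0.576, 0.131, 0.2097]
ee_rot: [3.141, 0.001, -0.035]
wrist_force: [0.6, 0.1, -2.6]
width: 0.0599
finger_force: 30.0
```

```bash
python3 - <<'E'
from h import *
heft(6);go([(*P['up_2'],.21)],YS)
E
```

```text
F [-0.166  0.231 -1.898] sd [0.22 0.2  0.43] tq [-39.544 -31.647] sd [0.291 0.245] w 0.0598 ff 30.0 tcp [0.5759 0.131  0.2094]
t 61.55 tcp [0.5759 0.131  0.2094] rpy [ 3.1412e+00  1.9000e-03 -3.4600e-02] F [-0.2  -0.1  -2.37] w 0.0598 ff 30.0
shift [-7.120e-02  4.839e-01 -3.000e-04] roll -9.812
```

{"api": "carry_out", "payload": {"steps": [[[-0.002,0.012,0],-0.3,1],[[-0.006,0.043,0],-1,1],[[-0.013,0.088,0],-1.9,1],[[-0.02,0.133,0],-2.8,1],[[-0.026,0.178,0],-3.7,1],[[-0.033,0.223,0],-4.6,1],[[-0.04,0.268,0],-5.5,1],[[-0.046,0.313,0],-6.4,1],[[-0.052,0.353,0],-7.2,1],[[-0.056,0.38,0],-7.8,1]]}}

```text
time: 62.8
tool_pos: [0.5065, -0.2486, 0.21]
ee_rot: [-3.141, 0.0, 1.329]
wrist_force: [-0.2, 0.9, -1.8]
width: 0.0599
finger_force: 30.0
```

```bash
python3 - <<'E'
from h import *
go([(*P['up_2'],.21)],YS)
E
```

```text
t 62.8 tcp [ 0.5065 -0.2486  0.21  ] rpy [-3.1410e+00  1.0000e-04  1.3288e+00] F [-0.19  0.86 -1.79] w 0.0599 ff 30.0
shift [-1.03e-01  6.50e-03  1.00e-04] roll -2.001
```

{"api": "carry_out", "payload": {"steps": [[[-0.018,0.001,0],-0.35,1],[[-0.05,0.003,0],-1,1],[[-0.085,0.005,0],-1.65,1],[[-0.1,0.006,0],-2,1],[[-0.1025,0.0065,0],-2,1],[[-0.1025,0.0065,0],-2,1],[[-0.1025,0.0065,0],-2,1]]}}

```text
time: 63.68
tool_pos: [0.4891, -0.347, 0.2106]
ee_rot: [3.141, -0.0, 1.676]
wrist_force: [0.4, -1.0, -2.5]
width: 0.06
finger_force: 30.0
```

```bash
python3 - <<'E'
from h import *
go([(*P['up_2'],.1265)],YS);held(robot.get_obs()['tool_pos'][2]+.028)
E
```

```text
t 63.67 tcp [ 0.4891 -0.347   0.2106] rpy [ 3.1414e+00 -1.0000e-04  1.6764e+00] F [ 0.37 -0.99 -2.53] w 0.06 ff 30.0
shift [-0.0031 -0.0013  0.0841] roll -0.009
wrist 28798 toolx [-0.058   0.0587] tooly [-0.031   0.0309] z 0.2384
   side -1 far 0.0599 y [-0.0282  0.0279]
   side 1 far 0.059 y [-0.0279  0.0286]
top 704 toolx [-0.0156  0.0595] tooly [-0.0299  0.0313] z 0.2382
   side 1 far 0.0594 y [-0.0298  0.0274]
scene 703 toolx [-0.0568  0.0606] tooly [-0.0302  0.0437] z 0.2383
   side -1 far 0.0578 y [0.0008 0.0327]
   side 1 far 0.0608 y [-0.0252  0.0327]
```

{"api": "carry_out", "payload": {"steps": [[[-0.0025,-0.0015,0.02],0,1],[[-0.0025,-0.0015,0.045],0,1],[[-0.0025,-0.0015,0.065],0,1],[[-0.0025,-0.0015,0.077],0,1],[[-0.0025,-0.0015,0.082],0,1],[[-0.0025,-0.0015,0.084],0,1],[[-0.0025,-0.0015,0.085],0,1],[[-0.0025,-0.0015,0.085],0,1]]}}

```text
time: 64.82
tool_pos: [0.4879, -0.3508, 0.1265]
ee_rot: [3.14, 0.001, 1.676]
wrist_force: [-0.5, -0.1, -0.6]
width: 0.0599
finger_force: 30.0
```

{"api": "carry_out", "payload": {"steps": [[[0,0,0],0,1],[[0,0,0],0,0.2],[[0,0,0],0,-1],[[0,0,0],0,-1],[[0,0,0],0,-1],[[0,0,-0.01],0,-1],[[0,0,-0.04],0,-1],[[0,0,-0.08],0,-1],[[0,0,-0.12],0,-1],[[0,0,-0.13],0,-1]]}}

```text
time: 66.08
tool_pos: [0.4886, -0.3513, 0.26]
ee_rot: [3.137, 0.006, 1.676]
wrist_force: [0.5, -0.4, 0.2]
width: 0.0938
finger_force: 0.0
```

{"api": "carry_out", "payload": {"steps": [[[0.03,-0.03,0],0,-1],[[0.08,-0.08,0],0,-1],[[0.13,-0.13,0],0,-1],[[0.18,-0.17,0],0,-1],[[0.2,-0.18,0],0,-1],[[0.2,-0.18,0],0,-1],[[0.2,-0.18,0],0,-1]]}}

```text
time: 66.95
tool_pos: [0.2877, -0.1706, 0.2548]
ee_rot: [-3.141, -0.0, 1.676]
wrist_force: [0.6, 0.4, -0.7]
width: 0.0944
finger_force: 0.0
```

```bash
python3 - <<'E'
from h import *
for n in('top','scene'):
    for k,z in(('low_1',.064),('low_2',.064),('up_1',.154),('up_2',.154)): placed(k,z,n)
tins();snap('top','top_end');go([])
E
```

```text
low_1 top 1048 ctr stand xy off [ 0.011  -0.0011] [0.14  0.065] 3.2 z 0.064 tilt [-0.002 -0.005]
low_2 top 1091 ctr stand xy off [ 0.0101 -0.006 ] [0.07  0.139] 89.7 z 0.064 tilt [ 0.001 -0.002]
up_1 top 1205 ctr stand xy off [ 0.0012 -0.0017] [0.06  0.121] 89.5 z 0.1539 tilt [0.003 0.006]
up_2 top 1257 ctr stand xy off [ 0.0008 -0.0014] [0.06  0.121] 89.7 z 0.1541 tilt [0.004 0.007]
low_1 scene 900 ctr stand xy off [0.0119 0.0035] [0.146 0.068] 4.5 z 0.0643 tilt [ 0.002 -0.009]
low_2 scene 776 ctr stand xy off [0.0118 0.0021] [0.068 0.146] 87.6 z 0.0641 tilt [ 0.003 -0.022]
up_1 scene 956 ctr stand xy off [-0.0002  0.002 ] [0.121 0.062] 0.2 z 0.1541 tilt [ 0.002 -0.023]
up_2 scene 818 ctr stand xy off [-0.001  0.002] [0.064 0.121] 89.5 z 0.154 tilt [ 0.001 -0.016]
t 67.45 tcp [ 0.2877 -0.1706  0.2554] rpy [-3.1413e+00 -3.0000e-04  1.6757e+00] F [ 0.04 -0.06  1.33] w 0.0941 ff 0.0
```

View pics/top_end.png

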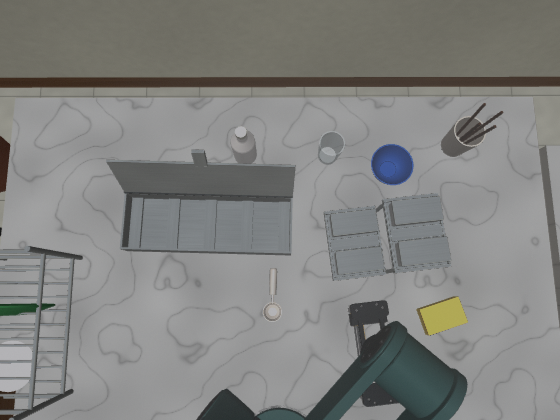

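The final top view shows all four tins seated on the stand, at (353,221), (358,262), (416,208) and (420,250). The chest is empty, its lid is open at (205,175), and the other things haven't moved.

```bash
python3 -c "
from bench import robot
print(robot.close_job())"
```

```text
the job is handed in; nothing more can be done
None
```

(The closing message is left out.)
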